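# Line the containers up by height on the marked board

### The arm

A 6-joint arm with a two-finger parallel gripper is mounted at the origin on a cart in front of the work surface, level with it; the furniture and walls round the work are solid. World frame = base frame: x ahead of the robot, y to its left, z up, the work surface at z = 0. Lengths are in m, angles in rad, forces in N, time in s.
With the tool pointing down it reaches from about 0.35 to 1 m from the base axis. Payload 7.1 kg.
Tool frame: the origin (TCP) lies on the centre line of the jaws, within the pads' length; the fingertips stand 14 mm ahead of it and the grasp point (between the pads) lies 5 mm behind it; x points along the fingers, y is the direction in which the jaws open and shut, and the axes are right-handed (so a half turn about x gives the same grasp; the last joint's range is limited). The gripper opens to 85 mm and grips with 20 to 120 N. Pads are 22 mm wide; open, the fingers measure 114 mm over their backs; the gripper's body (76 mm by 85 mm) begins 54 mm behind the grasp point. The pads swing forward as they close: fully open they stand 13 mm farther back than shut.
Start: joints at [-1.153, 0.423, 1.63, -0, 1.089, -0.019], TCP at [0.264, -0.566, 0.221] pointing down, gripper open.
Joint ranges: [-3, 3], [-0.9, 2.11], [0.09, 2.58], [-1.31, 4.45], [0.11, 2.69], [-2.54, 2.54]. Speed limits (rad/s): [2.39, 2.39, 3.01, 3.14, 3.14, 3.14].

### API

Orientations are given as a unit quaternion [x, y, z, w].
In Python, from bench import robot, eyes, job_done gives the robot as it stands.
- The arm moves only by the tool send_rows, never from a script. Its argument "steps" is a list of rows, each an object with "rotation": the turn, a rotation vector about the world's x, y, z in units of 180 degrees (1.0 is 180 degrees), a list of three; "slide": the shift along the world's x, y, z in units of 0.8 m (1.0 is 0.8 m), a list of three; "grip": the gripper command: -1 is fully open, 1 is shut, values between are in proportion. In form: [{"rotation": [rx, ry, rz], "slide": [tx, ty, tz], "grip": grip}, ...]. A call has 1 to 5 rows; each row is the pose to reach, as a shift and turn from the pose measured when the call began, turning the shorter way round; what a row does not reach only later rows make up. A row lasts 1/10 s, in which the tool goes at most 50 mm and 8.59 degrees, less where a joint would pass 70% of its speed; a pose out of reach is approached as far as the arm can. A call with a number of a shift or a turn outside -1 to 1 is refused whole. A call with a gripper value outside its range is refused whole. The fingers move at their own pace and stop on an object; the grip force is fixed at half the most. Time passes only in rows, so rows that repeat a pose let the fingers close. It gives the time, the measured TCP pose, the force and the opening at its end, in the units of the state.
- robot.get_state(): the state, without advancing time (a new reading comes with each control period).
- eyes.get_image(name): name is "side" or "top" or "wrist"; returns a dict with "color" (480x640x3 uint8, red, green, blue), "intrinsics" (3x3 intrinsics, pixels), "xyz" and "attitude" of the camera in the world. Camera axes: x right, y down, z forward; pixel columns grow to the right and rows downward; lengths in m; the calibration is good to about 2 mm. A picture is of the moment at which its call begins. There is no depth.
- job_done(): hands the job in, once; it reports no verdict.
The state is a dict: "time": time; "qpos": joint angles; "qvel": joint speeds; "joint_efforts": joint torques, N m; "tcp_pos": TCP position; "orientation": TCP orientation; "ft_force": force on the tool from outside, world axes, zero at the start; "wrist_torque": the same for the moment, N m; "gripper_width": finger opening in m.
Only numpy, scipy, OpenCV 4.12 (cv2) and the standard library are available. Lean on these libraries where they do the work, as an engineer would, in place of code of your own. Each camera call takes 0.05 s, during which the arm holds its last target.

### The job

Stand the grey jar, the open tin, the green canister and the grey spray can on the four round marks of the plywood board, one in the middle of each mark, in order of height: the tallest on the mark beside the red end stop, then one after another down to the shortest at the plain wooden end. Leave all four upright and let go.

Things in the scene. Friction and masses are not known exactly. Their poses are not given: they have to be found in the camera images.
- grey_spray: grey spray can with a dark grey cap; 195 mm tall, the tallest. Body 66 mm in diameter up to 150 mm high, above that the cap, 60 mm in diameter. 0.35 kg, may vary by a quarter. Origin: centre of its underside, z up along its axis. Loose, stands upright at the start.
- green_canister: green canister with a cream label band and a white screw cap; 145 mm tall, the second tallest. Body 58 mm in diameter up to 120 mm high, above that the cap, also 58 mm. 0.25 kg, may vary by a quarter. Origin: centre of its underside, z up along its axis. Loose, stands upright at the start.
- open_tin: bare metal tin with a red paper band, open at the top and empty; 104 mm tall, the third tallest, 66 mm in diameter, stiff. 0.12 kg, may vary by a quarter. Origin: centre of its underside, z up along its axis. Loose, stands upright at the start.
- grey_jar: grey jar with a pale grey lid; 76 mm tall, the shortest. Body 62 mm in diameter up to 62 mm high, lid 58 mm in diameter. 0.45 kg, may vary by a quarter. Origin: centre of its underside, z up along its axis. Loose, stands upright at the start.
- mark_1: round mark on the board: black disc with a white rim, 82 mm across, fixed, 3 mm thick. Origin: centre of its underside; its upper face, on which a container stands, is 15 mm above the bench top. This one is the first in the row (the end of the row at the board's +y). Neighbouring marks are 90 mm apart, centre to centre.
- mark_2: round mark on the board: black disc with a white rim, 82 mm across, fixed, 3 mm thick. Origin: centre of its underside; its upper face, on which a container stands, is 15 mm above the bench top. This one is the second, next to mark_1. Neighbouring marks are 90 mm apart, centre to centre.
- mark_3: round mark on the board: black disc with a white rim, 82 mm across, fixed, 3 mm thick. Origin: centre of its underside; its upper face, on which a container stands, is 15 mm above the bench top. This one is the third, between mark_2 and mark_4. Neighbouring marks are 90 mm apart, centre to centre.
- mark_4: round mark on the board: black disc with a white rim, 82 mm across, fixed, 3 mm thick. Origin: centre of its underside; its upper face, on which a container stands, is 15 mm above the bench top. This one is the last (the end at the board's -y). Neighbouring marks are 90 mm apart, centre to centre.
- red_stop: red painted bar, 110 x 22 x 28 mm, fixed across one end of the board (its top is 40 mm above the bench top); it may be at either end, 57 mm beyond the centre of mark_1 or of mark_4. The bar across the other end is alike but of plain pale wood. Origin: centre of its underside.
- board: plywood board, fixed, 120 x 410 x 12 mm (its x, y, z), that carries the row of four marks along its y axis and an end stop across each end. A bench grinder, fixed, about 200 mm tall, stands between it and the robot (x below 0.45 m, y from about -0.25 to 0.18 m). Origin: centre of its underside.
Not all that is in view belongs to the job. What is shaped like the grey_spray but turquoise is not meant.

How it is judged:
At the end, for the whole second after the job is handed in: Counting from the mark beside the red stop: grey spray can, green canister, open tin, grey jar, each with its axis within 15 mm of the centre of its mark, standing on the mark (base 10 to 20 mm above the bench top), upright within 0.1 rad and at rest (((horizontal distance between red_stop and mark_1 below 0.12 m and horizontal distance between grey_spray and mark_1 below 0.015 m and horizontal distance between green_canister and mark_2 below 0.015 m and horizontal distance between open_tin and mark_3 below 0.015 m and horizontal distance between grey_jar and mark_4 below 0.015 m) or (horizontal distance between red_stop and mark_4 below 0.12 m and horizontal distance between grey_spray and mark_4 below 0.015 m and horizontal distance between green_canister and mark_3 below 0.015 m and horizontal distance between open_tin and mark_2 below 0.015 m and horizontal distance between grey_jar and mark_1 below 0.015 m)) and height (world z) of grey_spray between 0.01 and 0.02 m and angle between each of grey_spray, green_canister, open_tin, grey_jar's own z axis and vertical below 0.1 rad and linear speed of each of grey_spray, green_canister, open_tin, grey_jar below 0.02 m/s and height (world z) of green_canister between 0.01 and 0.02 m and height (world z) of open_tin between 0.01 and 0.02 m and height (world z) of grey_jar between 0.01 and 0.02 m); the robot touches nothing.
It also fails if it takes over 102 s, if anything falls off the work surface, if the arm or the gripper's body presses on something with over 40 N, if the wrist force passes 120 N, or if a joint passes its speed limit or range.

## Working session

There is one attempt and no reset: what is moved stays moved. The work goes in short steps, Python scripts to look and compute and a tool call to move; the robot and the scene stay as the last step left them, time stands still between calls to the robot, and variables do not carry over. Pictures are saved under pics/ and viewed, and the job is handed in when it is done.

Besides the shell and the picture viewer there is one more tool, called after "Call:" by a JSON object that holds its "name" and its "arguments", one argument or row to a line. send_rows: Moves the arm, as the interface text tells. Its arguments: {"type":"object","properties":{"steps":{"type":"array","items":{"type":"object","properties":{"rotation":{"type":"array","items":{"type":"number","minimum":-1,"maximum":1}},"slide":{"type":"array","items":{"type":"number","minimum":-1,"maximum":1}},"grip":{"type":"number"}}}}},"required":["steps"]}

```bash
ls; mkdir -p pics; python3 - <<'E'
from bench import robot, eyes
import cv2
s=robot.get_state()
print(s['time'],s['tcp_pos'],s['orientation'],s['gripper_width'])
for n in ["side","top","wrist"]:
    d=eyes.get_image(n); cv2.imwrite(f'pics/{n}0.png',d['color'][:,:,::-1]); print(n,d['intrinsics'],d['xyz'],d['attitude'])
E
```

```text
pics
0.0 [ 0.2641958  -0.56577988  0.2197355 ] [-0.69020265 -0.15374606  0.69041377 -0.1526803 ] 0.08537150301458923
side [[510.48656699   0.         327.31780771]
 [  0.         510.48656699 239.05904429]
 [  0.           0.           1.        ]] [0.48778001 1.11892913 0.57460483] [-0.02713752  0.84614224 -0.53170348  0.02445967]
top [[522.63587734   0.         323.84378293]
 [  0.         522.63587734 246.38468387]
 [  0.           0.           1.        ]] [0.38993225 0.06184261 1.21488195] [-0.69607284  0.71411127 -0.06107984  0.04239048]
wrist [[331.03131574   0.         321.01594728]
 [  0.         331.03131574 235.10769438]
 [  0.           0.           1.        ]] [ 0.32597524 -0.53785848  0.37421234] [ 0.83583222 -0.5317681  -0.0742696   0.11441689]
```

View pics/top0.png

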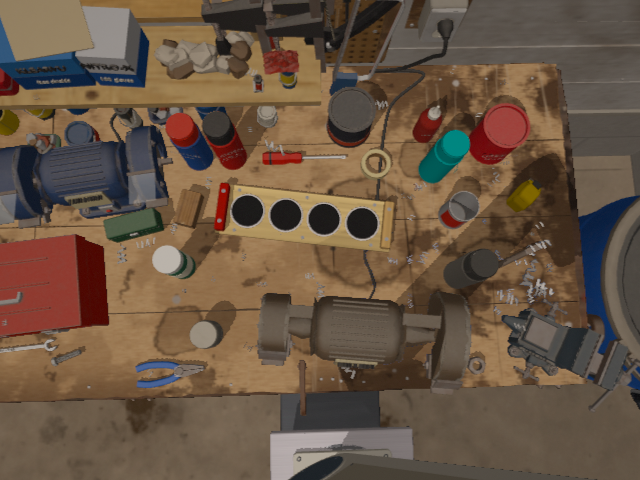

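View pics/side0.png

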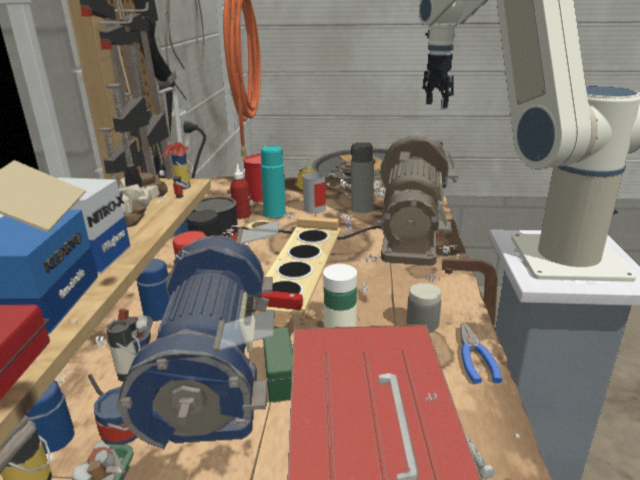

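View pics/wrist0.png

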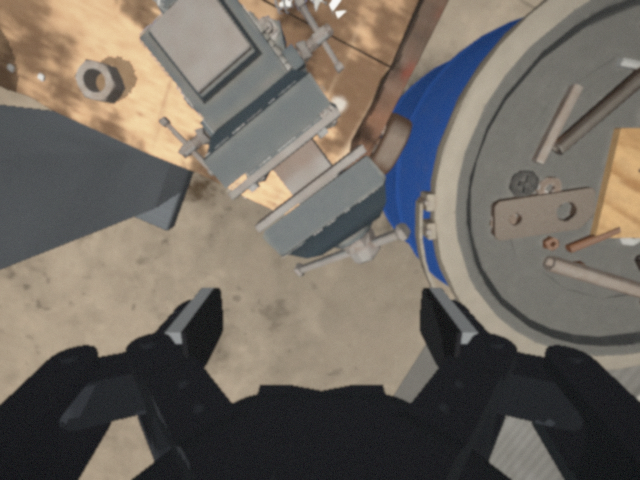

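Top view: the red stop is at (222,205), and the marks are at (247,210), (286,215), (323,219) and (362,223). The candidates are:
- **Spray can:** dark grey at (475,268). The turquoise one at (445,155) is the decoy.
- **Canister:** white cap with green band at (173,262).
- **Tin:** silver with a red band at (460,210).
- **Jar:** grey with a pale lid at (206,334).

Next I'll enlarge crops to confirm these.

```bash
cat > h.py <<'E'
import numpy as np, cv2
from scipy.spatial.transform import Rotation as R
from bench import robot, eyes
def ray(d,u,v):
    K=np.array(d['intrinsics']);r=R.from_quat(d['attitude']).apply(np.linalg.solve(K,[u,v,1.]));return np.array(d['xyz']),r
def plane(d,u,v,z):
    o,r=ray(d,u,v);return o+r*(z-o[2])/r[2]
def proj(d,p):
    c=R.from_quat(d['attitude']).inv().apply(np.array(p)-np.array(d['xyz']));q=np.array(d['intrinsics'])@c;return q[:2]/q[2]
E
python3 - <<'E'
from h import *
d=eyes.get_image('top');im=d['color'][:,:,::-1]
print('att rows');print(R.from_quat(d['attitude']).as_matrix().round(3))
# marks
roi=im[180:250,225:390]; g=cv2.cvtColor(roi,cv2.COLOR_BGR2GRAY)
m=(g<60).astype(np.uint8)
n,l,st,c=cv2.connectedComponentsWithStats(m)
ms=[]
for i in range(1,n):
    if st[i,4]>300:
        cs,_=cv2.findContours((l==i).astype(np.uint8),cv2.RETR_EXTERNAL,cv2.CHAIN_APPROX_NONE)
        e=cv2.fitEllipse(cs[0]); u,v=e[0][0]+225,e[0][1]+180
        print('mark',round(u,1),round(v,1),np.round(e[1],1),plane(d,u,v,.015).round(4))
a=cv2.resize(im[230:360,140:260],None,fx=3,fy=3,interpolation=cv2.INTER_CUBIC)
b=cv2.resize(im[170:300,400:520],None,fx=3,fy=3,interpolation=cv2.INTER_CUBIC)
cv2.imwrite('pics/crop1.png',np.hstack([a,b]))
s=eyes.get_image('side');im=s['color'][:,:,::-1]
a=cv2.resize(im[250:350,300:460],None,fx=2.5,fy=3,interpolation=cv2.INTER_CUBIC)
b=cv2.resize(im[130:230,250:410],None,fx=2.5,fy=3,interpolation=cv2.INTER_CUBIC)
cv2.imwrite('pics/crop2.png',np.hstack([a,b]))
E
```

```text
att rows
[[-0.027 -0.989  0.146]
 [-0.999  0.024 -0.028]
 [ 0.024 -0.146 -0.989]]
mark 247.0 210.3 [28.9 29.7] [0.6561 0.2047 0.015 ]
mark 285.4 214.5 [29.1 29.5] [0.6441 0.1155 0.015 ]
mark 323.6 218.7 [29.1 29.3] [0.6321 0.0264 0.015 ]
mark 361.8 223.0 [28.6 29.3] [ 0.6198 -0.0628  0.015 ]
```

View pics/crop1.png

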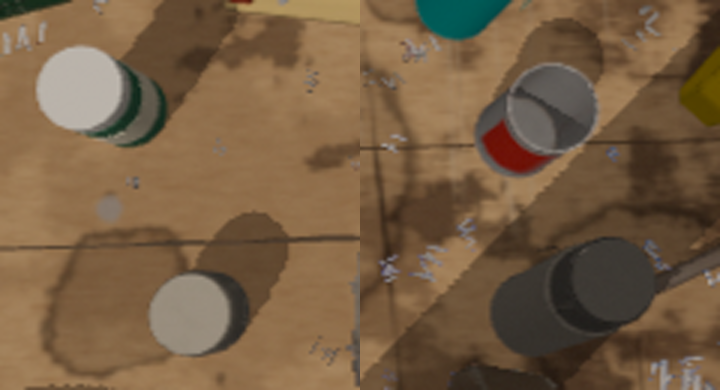

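View pics/crop2.png

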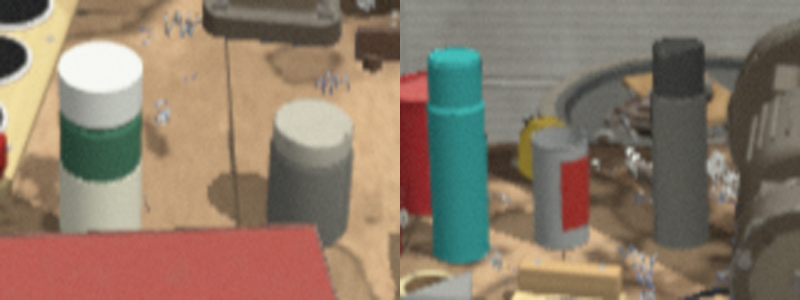

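Crops: the canister (left crop, 82,88), jar (192,313), tin (553,108) and grey spray can (610,281) are all confirmed. The turquoise one is only the decoy. Next I'll measure their top faces and check with rings drawn in both views.

```bash
python3 - <<'E'
from h import *
d=eyes.get_image('top');s=eyes.get_image('side')
it=d['color'][:,:,::-1].copy(); is_=s['color'][:,:,::-1].copy()
T={'can':(167.3,259.3,.145,.029,.029),'jar':(204,334.3,.076,.029,.031),'tin':(464.3,206,.104,.033,.033),'spray':(483.3,263.7,.195,.030,.033)}
it=cv2.resize(it,None,fx=3,fy=3,interpolation=cv2.INTER_CUBIC);is_=cv2.resize(is_,None,fx=3,fy=3,interpolation=cv2.INTER_CUBIC)
th=np.linspace(0,2*np.pi,60)
for k,(u,v,z,r,rb) in T.items():
    p=plane(d,u,v,z);print(k,p.round(4),'proj side',proj(s,p).round(1))
    for dd,im in((d,it),(s,is_)):
        for zz,rr in((z,r),(0,rb)):
            q=np.array([proj(dd,[p[0]+rr*np.cos(t),p[1]+rr*np.sin(t),zz]) for t in th])
            cv2.polylines(im,[np.round(q*3+1).astype(int)],True,(255,0,255),1)
cv2.imwrite('pics/ov1.png',np.hstack([it[690:1080,420:780],it[510:900,1200:1560]]))
cv2.imwrite('pics/ov2.png',np.hstack([is_[750:1050,940:1340],is_[390:690,840:1140]]))
E
```

```text
can [0.5283 0.3525 0.145 ] proj side [339.  270.7]
jar [0.3737 0.2908 0.076 ] proj side [423.6 288.9]
tin [ 0.6355 -0.2798  0.104 ] proj side [313.2 175. ]
spray [ 0.4979 -0.2818  0.195 ] proj side [361.5 144.1]
```

View pics/ov1.png

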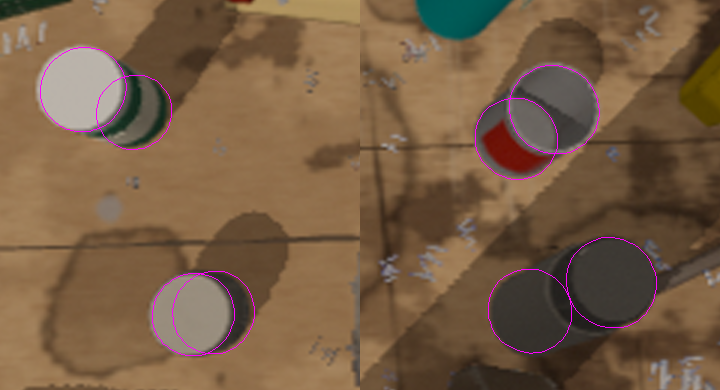

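View pics/ov2.png

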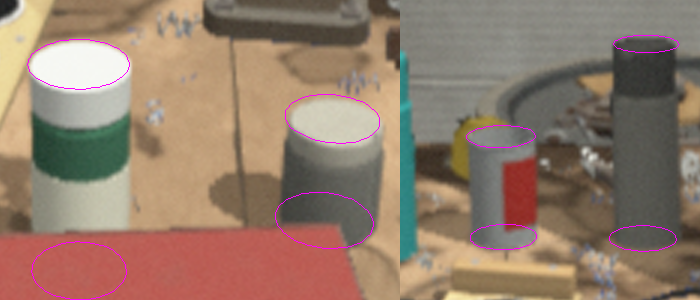

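```bash
python3 - <<'E'
from h import *
d=eyes.get_image('top');s=eyes.get_image('side')
th=np.linspace(0,2*np.pi,60)
out=[]
for dd,(x0,y0) in((d,(180,305)),(s,(395,275))):
    im=cv2.resize(dd['color'][y0:y0+60,x0:x0+60,::-1],None,fx=6,fy=6,interpolation=cv2.INTER_CUBIC)
    raw=im.copy()
    for zz,rr in((.076,.029),(.062,.031),(0,.031)):
        q=np.array([proj(dd,[.3737+rr*np.cos(t),.2908+rr*np.sin(t),zz]) for t in th])
        cv2.polylines(im,[np.round((q-[x0,y0])*6+3).astype(int)],True,(255,0,255),1)
    out.append(np.hstack([raw,im]))
o=np.vstack(out);cv2.imwrite('pics/jz.png',cv2.resize(o,(600,600)))
E
```

```text
(no output)
```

View pics/jz.png

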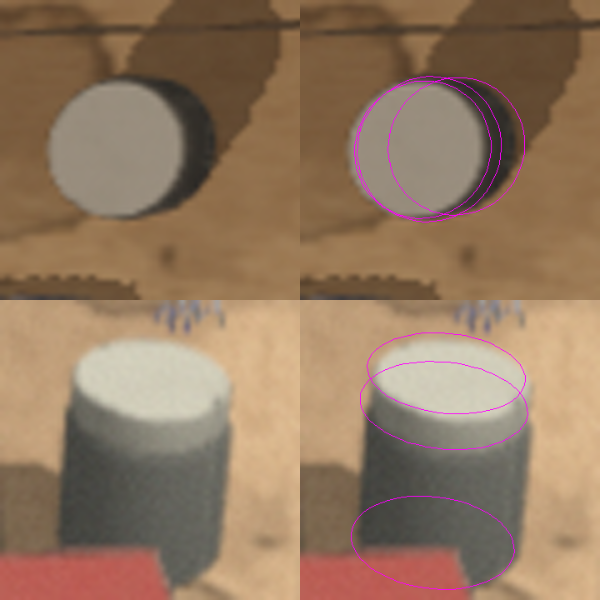

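```bash
cat > st.py <<'E'
from h import *
s=robot.get_state();M=R.from_quat(s['orientation']).as_matrix()
print('t',round(s['time'],2),'tcp',s['tcp_pos'].round(4) if hasattr(s['tcp_pos'],'round') else s['tcp_pos'],'x',M[:,0].round(3),'y',M[:,1].round(3),'w',round(s['gripper_width'],4),'F',np.round(s['ft_force'],1),'q',np.round(s['qpos'],2))
# needed turn to get x down, jaw along +-(0.991,-0.134)
for sg in(1,-1):
    y=sg*np.array([.991,-.134,0]);y/=np.linalg.norm(y);x=np.array([0,0,-1.]);T=np.stack([x,y,np.cross(x,y)],1)
    print(sg,'rot/pi',(R.from_matrix(T@M.T).as_rotvec()/np.pi).round(4))
def go(p): print('slide to',p,((np.array(p)-s['tcp_pos'])/.8).round(4))
import sys
for a in sys.argv[1:]: go([float(t) for t in a.split(',')])
E
python3 st.py 0.62,-0.3,0.25
python3 - <<'E'
from h import *
d=eyes.get_image('top')
print(plane(d,457,146,.195), plane(d,526,195,.05))
E
```

```text
t 0.45 tcp [ 0.2644 -0.5663  0.2205] x [-0.  0. -1.] y [ 0.423 -0.906 -0.   ] w 0.0855 F [ 0.8  0.9 -0.3] q [-1.15  0.42  1.63 -0.    1.09 -0.02]
1 rot/pi [-0.     -0.      0.3182]
-1 rot/pi [-0.      0.     -0.6818]
slide to [0.62, -0.3, 0.25] [0.4445 0.3328 0.0369]
[ 0.7409522  -0.24514569  0.195     ] [ 0.67022712 -0.44157075  0.05      ]
```

Call:
{"name": "send_rows", "arguments": {
  "steps": [
    {"rotation":[0,0,0.318],"slide":[0.464,0.358,0.06],"grip":-1},
    {"rotation":[0,0,0.318],"slide":[0.464,0.358,0.06],"grip":-1},
    {"rotation":[0,0,0.318],"slide":[0.464,0.358,0.06],"grip":-1},
    {"rotation":[0,0,0.318],"slide":[0.464,0.358,0.06],"grip":-1},
    {"rotation":[0,0,0.318],"slide":[0.464,0.358,0.06],"grip":-1}
  ]
}}

```text
time: 1.0
tcp_pos: [0.4627, -0.4131, 0.2464]
orientation: [0.585, 0.397, -0.585, 0.397]
ft_force: [0.8, -0.7, 0.0]
gripper_width: 0.0852
```

```bash
python3 st.py 0.6355,-0.28,0.25
```

```text
t 1.0 tcp [ 0.4627 -0.4131  0.2464] x [ 0. -0. -1.] y [ 0.929 -0.369  0.   ] w 0.0852 F [ 0.8 -0.7  0. ] q [-0.75  0.39  1.62 -0.    1.13 -0.37]
1 rot/pi [0.0001 0.0001 0.0776]
-1 rot/pi [ 1.000e-04 -1.000e-04 -9.224e-01]
slide to [0.6355, -0.28, 0.25] [0.216  0.1663 0.0045]
```

Call:
{"name": "send_rows", "arguments": {
  "steps": [
    {"rotation":[0,0,0.078],"slide":[0.216,0.166,0.0],"grip":-1},
    {"rotation":[0,0,0.078],"slide":[0.216,0.166,0.0],"grip":-1},
    {"rotation":[0,0,0.078],"slide":[0.216,0.166,0.0],"grip":-1},
    {"rotation":[0,0,0.078],"slide":[0.216,0.166,0.0],"grip":-1},
    {"rotation":[0,0,0.078],"slide":[0.216,0.166,-0.03],"grip":-1}
  ]
}}

```text
time: 1.5
tcp_pos: [0.6409, -0.2779, 0.2257]
orientation: [0.533, 0.464, -0.53, 0.469]
ft_force: [0.8, -0.7, -0.1]
gripper_width: 0.0854
```

```bash
python3 - <<'E'
from h import *
d=eyes.get_image('wrist');cv2.imwrite('pics/w1.png',d['color'][:,:,::-1])
print(proj(d,[.6355,-.28,.104]))
E
python3 st.py 0.6355,-0.28,0.07
```

```text
[314.40469791 227.17684737]
t 1.55 tcp [ 0.6388 -0.2757  0.219 ] x [ 0.     0.001 -1.   ] y [ 0.992 -0.129  0.   ] w 0.0854 F [-0.6  0.2 -3.4] q [-0.43  0.53  1.46  0.    1.15 -0.3 ]
1 rot/pi [-0.0005  0.0001 -0.0017]
-1 rot/pi [-1.000e-04 -7.000e-04  9.983e-01]
slide to [0.6355, -0.28, 0.07] [-0.0041 -0.0053 -0.1863]
```

View pics/w1.png

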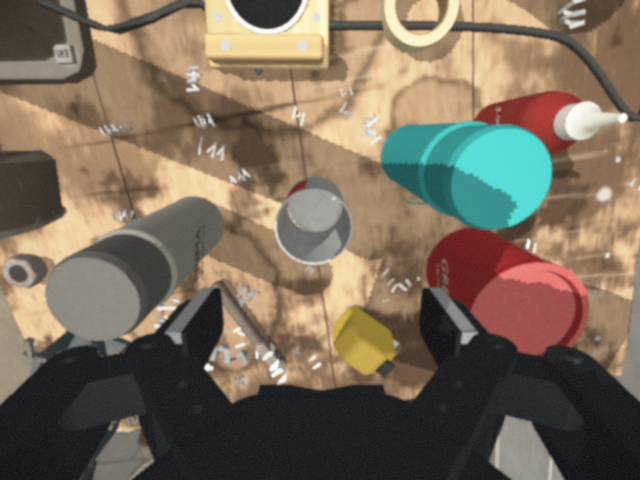

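The tin's rim is at (314,225), against a predicted (314,227), so the measurement holds. I'll descend now.

Call:
{"name": "send_rows", "arguments": {
  "steps": [
    {"rotation":[0,0,0],"slide":[-0.004,-0.005,-0.06],"grip":-1},
    {"rotation":[0,0,0],"slide":[-0.004,-0.005,-0.12],"grip":-1},
    {"rotation":[0,0,0],"slide":[-0.004,-0.005,-0.165],"grip":-1},
    {"rotation":[0,0,0],"slide":[-0.004,-0.005,-0.185],"grip":-1},
    {"rotation":[0,0,0],"slide":[-0.004,-0.005,-0.185],"grip":-1}
  ]
}}

```text
time: 2.05
tcp_pos: [0.6339, -0.2793, 0.0686]
orientation: [-0.531, -0.468, 0.532, -0.465]
ft_force: [-0.5, 0.3, 0.8]
gripper_width: 0.0855
```

Call:
{"name": "send_rows", "arguments": {
  "steps": [
    {"rotation":[0,0,0],"slide":[0,0,0],"grip":1},
    {"rotation":[0,0,0],"slide":[0,0,0],"grip":1},
    {"rotation":[0,0,0],"slide":[0,0,0],"grip":1},
    {"rotation":[0,0,0],"slide":[0,0,0],"grip":1},
    {"rotation":[0,0,0],"slide":[0,0,0],"grip":1}
  ]
}}

```text
time: 2.55
tcp_pos: [0.6352, -0.28, 0.071]
orientation: [0.531, 0.467, -0.531, 0.466]
ft_force: [-1.5, 0.3, 7.8]
gripper_width: 0.0644
```

```bash
python3 st.py 0.632,0.026,0.17
```

```text
t 2.55 tcp [ 0.6352 -0.28    0.071 ] x [-0.001  0.002 -1.   ] y [ 0.992 -0.129 -0.001] w 0.0644 F [-1.5  0.3  7.8] q [-0.43  0.7   1.54  0.    0.9  -0.3 ]
1 rot/pi [-0.0006 -0.0003 -0.0016]
-1 rot/pi [ 4.000e-04 -9.000e-04  9.984e-01]
slide to [0.632, 0.026, 0.17] [-0.004   0.3825  0.1237]
```

Call:
{"name": "send_rows", "arguments": {
  "steps": [
    {"rotation":[0,0,0],"slide":[0,0,0.04],"grip":1},
    {"rotation":[0,0,0],"slide":[0,0.01,0.1],"grip":1},
    {"rotation":[0,0,0],"slide":[0,0.065,0.115],"grip":1},
    {"rotation":[0,0,0],"slide":[-0.002,0.127,0.115],"grip":1},
    {"rotation":[0,0,0],"slide":[-0.004,0.189,0.115],"grip":1}
  ]
}}

```text
time: 3.05
tcp_pos: [0.6323, -0.1278, 0.1648]
orientation: [0.532, 0.466, -0.531, 0.466]
ft_force: [0.5, 0.0, -1.9]
gripper_width: 0.0644
```

```bash
python3 st.py 0.632,0.026,0.16 0.632,0.026,0.087
```

```text
t 3.05 tcp [ 0.6323 -0.1278  0.1648] x [ 0.002  0.001 -1.   ] y [ 0.991 -0.13   0.002] w 0.0644 F [ 0.5  0.  -1.9] q [-0.22  0.51  1.62  0.    1.   -0.09]
1 rot/pi [-0.0004  0.0006 -0.0012]
-1 rot/pi [-1.000e-03 -6.000e-04  9.988e-01]
slide to [0.632, 0.026, 0.16] [-0.0004  0.1922 -0.006 ]
slide to [0.632, 0.026, 0.087] [-0.0004  0.1922 -0.0973]
```

Call:
{"name": "send_rows", "arguments": {
  "steps": [
    {"rotation":[0,0,0],"slide":[0,0.06,0],"grip":1},
    {"rotation":[0,0,0],"slide":[0,0.12,0],"grip":1},
    {"rotation":[0,0,0],"slide":[0,0.17,0],"grip":1},
    {"rotation":[0,0,0],"slide":[0,0.192,0],"grip":1},
    {"rotation":[0,0,0],"slide":[0,0.192,-0.03],"grip":1}
  ]
}}

```text
time: 3.55
tcp_pos: [0.6351, 0.0285, 0.1443]
orientation: [0.534, 0.465, -0.528, 0.469]
ft_force: [1.2, -0.4, -0.9]
gripper_width: 0.0641
```

```bash
python3 st.py 0.632,0.026,0.087
```

```text
t 3.55 tcp [0.6351 0.0285 0.1443] x [ 0.01   0.002 -1.   ] y [ 0.992 -0.127  0.009] w 0.0641 F [ 1.2 -0.4 -0.9] q [0.03 0.52 1.66 0.   0.94 0.15]
1 rot/pi [-0.0005  0.003  -0.0022]
-1 rot/pi [-4.800e-03 -8.000e-04  9.978e-01]
slide to [0.632, 0.026, 0.087] [-0.0038 -0.0031 -0.0716]
```

Call:
{"name": "send_rows", "arguments": {
  "steps": [
    {"rotation":[0,0.003,-0.002],"slide":[-0.004,-0.003,-0.03],"grip":1},
    {"rotation":[0,0.003,-0.002],"slide":[-0.004,-0.003,-0.05],"grip":1},
    {"rotation":[0,0.003,-0.002],"slide":[-0.004,-0.003,-0.064],"grip":1},
    {"rotation":[0,0.003,-0.002],"slide":[-0.004,-0.003,-0.069],"grip":1},
    {"rotation":[0,0.003,-0.002],"slide":[-0.004,-0.003,-0.071],"grip":1}
  ]
}}

```text
time: 4.05
tcp_pos: [0.632, 0.0257, 0.0873]
orientation: [0.533, 0.466, -0.532, 0.465]
ft_force: [1.2, 0.2, -0.8]
gripper_width: 0.0644
```

```bash
python3 st.py 0.632,0.026,0.087; python3 - <<'E'
from h import *
d=eyes.get_image('side');cv2.imwrite('pics/s1.png',cv2.resize(d['color'][180:330,220:400,::-1],None,fx=4,fy=4))
E
```

```text
t 4.05 tcp [0.632  0.0257 0.0873] x [-0.     0.002 -1.   ] y [ 0.991 -0.134 -0.   ] w 0.0644 F [ 1.2  0.2 -0.8] q [0.02 0.6  1.69 0.   0.85 0.15]
1 rot/pi [-0.0005 -0.     -0.0001]
-1 rot/pi [ 0.000e+00 -8.000e-04  9.999e-01]
slide to [0.632, 0.026, 0.087] [ 0.      0.0004 -0.0004]
```

View pics/s1.png

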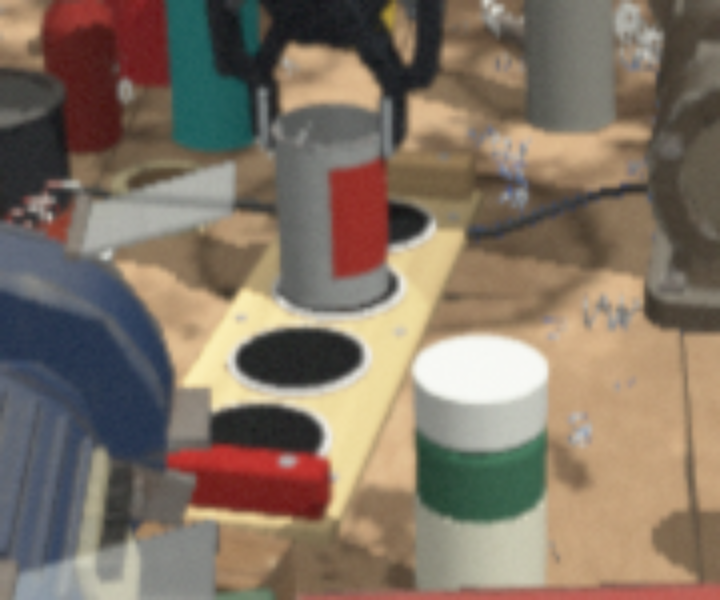

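```bash
python3 - <<'E'
from h import *
d=eyes.get_image('side')
for p in([.6441,.1155,.015],[.632,.0264,.015],[.632,.026,.0165],[.632,.026,.1205]):
    print(p,((proj(d,p)-[220,180])*4).round(1))
E
```

```text
[0.6441, 0.1155, 0.015] [293.7 353.9]
[0.632, 0.0264, 0.015] [332.9 282.9]
[0.632, 0.026, 0.0165] [332.9 280.4]
[0.632, 0.026, 0.1205] [327.  121.1]
```

Call:
{"name": "send_rows", "arguments": {
  "steps": [
    {"rotation":[0,0,0],"slide":[-0.003,0,0],"grip":1},
    {"rotation":[0,0,0],"slide":[-0.003,0,-0.0015],"grip":1},
    {"rotation":[0,0,0],"slide":[-0.003,0,-0.0015],"grip":-1},
    {"rotation":[0,0,0],"slide":[-0.003,0,-0.0015],"grip":-1},
    {"rotation":[0,0,0],"slide":[-0.003,0,-0.0015],"grip":-1}
  ]
}}

```text
time: 4.65
tcp_pos: [0.6302, 0.0259, 0.0871]
orientation: [0.533, 0.465, -0.532, 0.465]
ft_force: [-0.1, -0.5, -0.1]
gripper_width: 0.0853
```

Call:
{"name": "send_rows", "arguments": {
  "steps": [
    {"rotation":[0,0,0],"slide":[0,0,0],"grip":-1},
    {"rotation":[0,0,0],"slide":[0,0,0.05],"grip":-1},
    {"rotation":[0,0,0],"slide":[0,0,0.11],"grip":-1},
    {"rotation":[0,0,0],"slide":[0,0,0.17],"grip":-1},
    {"rotation":[0,0,0],"slide":[0,0,0.2],"grip":-1}
  ]
}}

```text
time: 5.15
tcp_pos: [0.632, 0.0259, 0.2519]
orientation: [0.535, 0.464, -0.53, 0.467]
ft_force: [0.0, -0.5, -0.7]
gripper_width: 0.0853
```

```bash
python3 st.py 0.55,0.25,0.25 0.372,0.2935,0.2;python3 - <<'E'
from h import *
d=eyes.get_image('side');a=cv2.resize(d['color'][180:330,220:400,::-1],(540,450))
cv2.imwrite('pics/s2.png',a)
E
```

```text
t 5.15 tcp [0.632  0.0259 0.2519] x [ 0.008  0.002 -1.   ] y [ 0.991 -0.134  0.007] w 0.0853 F [ 0.  -0.5 -0.7] q [0.02 0.4  1.59 0.   1.14 0.15]
1 rot/pi [-0.0006  0.0024 -0.0001]
-1 rot/pi [-3.800e-03 -9.000e-04  9.999e-01]
slide to [0.55, 0.25, 0.25] [-0.1025  0.2801 -0.0024]
slide to [0.372, 0.2935, 0.2] [-0.325   0.3345 -0.0649]
```

View pics/s2.png

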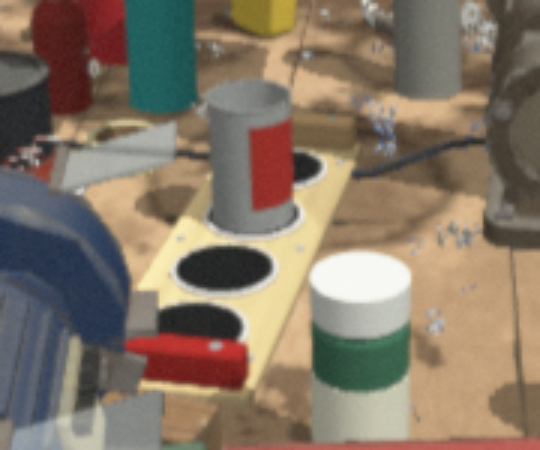

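Call:
{"name": "send_rows", "arguments": {
  "steps": [
    {"rotation":[0,0,0],"slide":[-0.1,0.26,0.01],"grip":-1},
    {"rotation":[0,0,0],"slide":[-0.1,0.26,0.01],"grip":-1},
    {"rotation":[0,0,0],"slide":[-0.1,0.26,0.01],"grip":-1},
    {"rotation":[0,0,0],"slide":[-0.1,0.26,0.01],"grip":-1},
    {"rotation":[0,0,0],"slide":[-0.15,0.28,0.01],"grip":-1}
  ]
}}

```text
time: 5.7
tcp_pos: [0.5224, 0.2466, 0.263]
orientation: [0.537, 0.463, -0.528, 0.468]
ft_force: [-0.1, 0.5, 1.0]
gripper_width: 0.0856
```

```bash
python3 st.py  0.372,0.2935,0.2
```

```text
t 5.7 tcp [0.5224 0.2466 0.263 ] x [ 0.014  0.003 -1.   ] y [ 0.991 -0.133  0.014] w 0.0856 F [-0.1  0.5  1. ] q [ 0.42  0.3   1.71 -0.    1.12  0.56]
1 rot/pi [-0.0011  0.0046 -0.0003]
-1 rot/pi [-0.0072 -0.0017  0.9997]
slide to [0.372, 0.2935, 0.2] [-0.188   0.0586 -0.0787]
```

Call:
{"name": "send_rows", "arguments": {
  "steps": [
    {"rotation":[0,0.0045,0],"slide":[-0.06,0.02,0],"grip":-1},
    {"rotation":[0,0.0045,0],"slide":[-0.12,0.04,-0.02],"grip":-1},
    {"rotation":[0,0.0045,0],"slide":[-0.17,0.0586,-0.05],"grip":-1},
    {"rotation":[0,0.0045,0],"slide":[-0.188,0.0586,-0.08],"grip":-1},
    {"rotation":[0,0.0045,0],"slide":[-0.188,0.0586,-0.08],"grip":-1}
  ]
}}

```text
time: 6.2
tcp_pos: [0.3679, 0.2922, 0.1963]
orientation: [-0.53, -0.467, 0.533, -0.465]
ft_force: [0.5, -0.2, -0.3]
gripper_width: 0.0854
```

```bash
python3 st.py  0.372,0.2935,0.042; python3 - <<'E'
from h import *
d=eyes.get_image('wrist');cv2.imwrite('pics/w2.png',d['color'][:,:,::-1])
print(proj(d,[.372,.2935,.076]))
E
```

```text
t 6.2 tcp [0.3679 0.2922 0.1963] x [-0.005 -0.001 -1.   ] y [ 0.991 -0.13  -0.005] w 0.0854 F [ 0.5 -0.2 -0.3] q [0.64 0.23 1.98 0.   0.93 0.77]
1 rot/pi [ 0.0002 -0.0017 -0.0011]
-1 rot/pi [2.700e-03 3.000e-04 9.989e-01]
slide to [0.372, 0.2935, 0.042] [ 0.0052  0.0017 -0.1929]
[326.8000905  222.44041586]
```

View pics/w2.png

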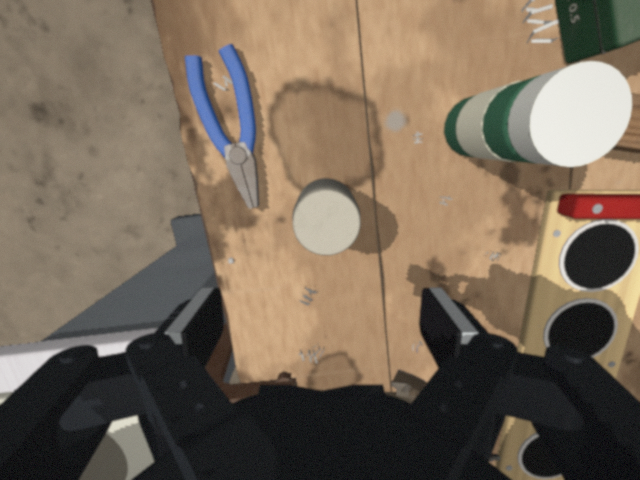

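Call:
{"name": "send_rows", "arguments": {
  "steps": [
    {"rotation":[0,-0.0015,0],"slide":[0.005,0.004,-0.06],"grip":-1},
    {"rotation":[0,-0.0015,0],"slide":[0.005,0.004,-0.12],"grip":-1},
    {"rotation":[0,-0.0015,0],"slide":[0.005,0.004,-0.175],"grip":-1},
    {"rotation":[0,-0.0015,0],"slide":[0.005,0.004,-0.2],"grip":-1},
    {"rotation":[0,-0.0015,0],"slide":[0.005,0.004,-0.2],"grip":-1}
  ]
}}

```text
time: 6.75
tcp_pos: [0.3756, 0.2957, 0.0364]
orientation: [-0.532, -0.466, 0.532, -0.466]
ft_force: [0.7, -0.1, 0.1]
gripper_width: 0.0854
```

Call:
{"name": "send_rows", "arguments": {
  "steps": [
    {"rotation":[0,0,0],"slide":[0,0,0],"grip":1},
    {"rotation":[0,0,0],"slide":[0,0,0],"grip":1},
    {"rotation":[0,0,0],"slide":[0,0,0],"grip":1},
    {"rotation":[0,0,0],"slide":[0,0,0],"grip":1},
    {"rotation":[0,0,0],"slide":[0,0,0],"grip":1}
  ]
}}

```text
time: 7.25
tcp_pos: [0.3771, 0.2964, 0.0385]
orientation: [0.533, 0.465, -0.531, 0.466]
ft_force: [-0.6, -2.6, 7.4]
gripper_width: 0.0593
```

```bash
python3 st.py 0.55,0.2,0.2
```

```text
t 7.25 tcp [0.3771 0.2964 0.0385] x [ 0.003  0.002 -1.   ] y [ 0.991 -0.133  0.003] w 0.0593 F [-0.6 -2.6  7.4] q [ 0.64  0.52  2.05 -0.    0.57  0.78]
1 rot/pi [-0.0005  0.0011 -0.0004]
-1 rot/pi [-1.700e-03 -8.000e-04  9.996e-01]
slide to [0.55, 0.2, 0.2] [ 0.2161 -0.1204  0.2019]
```

Call:
{"name": "send_rows", "arguments": {
  "steps": [
    {"rotation":[0,0,0],"slide":[0,0,0.05],"grip":1},
    {"rotation":[0,0,0],"slide":[0,0,0.11],"grip":1},
    {"rotation":[0,0,0],"slide":[0.04,0,0.15],"grip":1},
    {"rotation":[0,0,0],"slide":[0.09,-0.01,0.18],"grip":1},
    {"rotation":[0,0,0],"slide":[0.15,-0.03,0.2],"grip":1}
  ]
}}

```text
time: 7.75
tcp_pos: [0.4964, 0.2742, 0.2018]
orientation: [0.535, 0.465, -0.528, 0.467]
ft_force: [0.6, 2.4, -3.9]
gripper_width: 0.0591
```

```bash
python3 st.py 0.618,-0.063,0.2
```

```text
t 7.75 tcp [0.4964 0.2742 0.2018] x [ 0.008  0.005 -1.   ] y [ 0.991 -0.131  0.008] w 0.0591 F [ 0.6  2.4 -3.9] q [0.48 0.36 1.78 0.   0.99 0.61]
1 rot/pi [-0.0015  0.0027 -0.001 ]
-1 rot/pi [-0.0042 -0.0023  0.9989]
slide to [0.618, -0.063, 0.2] [ 0.152  -0.4216 -0.0023]
```

Call:
{"name": "send_rows", "arguments": {
  "steps": [
    {"rotation":[0,0,0],"slide":[0.021,-0.058,0.01],"grip":1},
    {"rotation":[0,0,0],"slide":[0.042,-0.116,0.01],"grip":1},
    {"rotation":[0,0,0],"slide":[0.063,-0.174,0.01],"grip":1},
    {"rotation":[0,0,0],"slide":[0.084,-0.232,0.01],"grip":1},
    {"rotation":[0,0,0],"slide":[0.105,-0.29,0.01],"grip":1}
  ]
}}

```text
time: 8.25
tcp_pos: [0.581, 0.0401, 0.2112]
orientation: [0.536, 0.465, -0.528, 0.467]
ft_force: [0.9, -0.6, -3.9]
gripper_width: 0.0591
```

```bash
python3 st.py 0.618,-0.063,0.2
```

```text
t 8.25 tcp [0.581  0.0401 0.2112] x [ 0.01   0.005 -1.   ] y [ 0.991 -0.131  0.01 ] w 0.0591 F [ 0.9 -0.6 -3.9] q [0.05 0.37 1.74 0.   1.02 0.17]
1 rot/pi [-0.0015  0.0033 -0.001 ]
-1 rot/pi [-0.0052 -0.0023  0.9989]
slide to [0.618, -0.063, 0.2] [ 0.0463 -0.1289 -0.0141]
```

Call:
{"name": "send_rows", "arguments": {
  "steps": [
    {"rotation":[-0.001,0.003,-0.001],"slide":[0.02,-0.058,0],"grip":1},
    {"rotation":[-0.001,0.003,-0.001],"slide":[0.04,-0.11,0],"grip":1},
    {"rotation":[-0.001,0.003,-0.001],"slide":[0.0463,-0.129,-0.01],"grip":1},
    {"rotation":[-0.001,0.003,-0.001],"slide":[0.0463,-0.129,-0.05],"grip":1},
    {"rotation":[-0.001,0.003,-0.001],"slide":[0.0463,-0.129,-0.09],"grip":1}
  ]
}}

```text
time: 8.75
tcp_pos: [0.6188, -0.0641, 0.14]
orientation: [0.534, 0.464, -0.531, 0.466]
ft_force: [0.4, 0.3, -4.4]
gripper_width: 0.059
```

```bash
python3 st.py 0.618,-0.063,0.054
```

```text
t 8.75 tcp [ 0.6188 -0.0641  0.14  ] x [ 0.004  0.001 -1.   ] y [ 0.991 -0.136  0.004] w 0.059 F [ 0.4  0.3 -4.4] q [-0.12  0.51  1.69  0.    0.93  0.01]
1 rot/pi [-0.0004  0.0014  0.0005]
-1 rot/pi [ 2.100e-03  7.000e-04 -9.995e-01]
slide to [0.618, -0.063, 0.054] [-0.001   0.0013 -0.1075]
```

Call:
{"name": "send_rows", "arguments": {
  "steps": [
    {"rotation":[0,0.001,0],"slide":[-0.001,0.0013,-0.04],"grip":1},
    {"rotation":[0,0.001,0],"slide":[-0.001,0.0013,-0.075],"grip":1},
    {"rotation":[0,0.001,0],"slide":[-0.001,0.0013,-0.098],"grip":1},
    {"rotation":[0,0.001,0],"slide":[-0.001,0.0013,-0.105],"grip":1},
    {"rotation":[0,0.001,0],"slide":[-0.001,0.0013,-0.107],"grip":1}
  ]
}}

```text
time: 9.25
tcp_pos: [0.6178, -0.0628, 0.0544]
orientation: [0.533, 0.465, -0.532, 0.465]
ft_force: [0.6, 0.1, -3.4]
gripper_width: 0.0593
```

```bash
python3 st.py 0.618,-0.063,0.054; python3 - <<'E'
from h import *
d=eyes.get_image('top');a=cv2.resize(d['color'][170:270,200:420,::-1],(770,350))
cv2.imwrite('pics/t3.png',a)
E
```

```text
t 9.25 tcp [ 0.6178 -0.0628  0.0544] x [ 0.001  0.001 -1.   ] y [ 0.991 -0.135  0.   ] w 0.0593 F [ 0.6  0.1 -3.4] q [-0.12  0.64  1.72  0.    0.78  0.01]
1 rot/pi [-0.0004  0.0002  0.0004]
-1 rot/pi [ 3.000e-04  7.000e-04 -9.996e-01]
slide to [0.618, -0.063, 0.054] [ 0.0002 -0.0003 -0.0005]
```

View pics/t3.png

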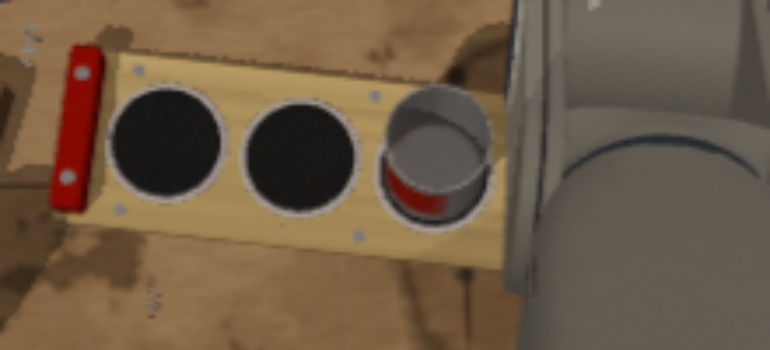

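The tin stands on mark 3 at crop position (435,150). The jar is out of sight under the arm at mark 4. I'll release the jar.

Call:
{"name": "send_rows", "arguments": {
  "steps": [
    {"rotation":[0,0,0],"slide":[0,0,-0.0015],"grip":1},
    {"rotation":[0,0,0],"slide":[0,0,-0.0015],"grip":1},
    {"rotation":[0,0,0],"slide":[0,0,-0.001],"grip":-1},
    {"rotation":[0,0,0],"slide":[0,0,-0.001],"grip":-1},
    {"rotation":[0,0,0],"slide":[0,0,-0.001],"grip":-1}
  ]
}}

```text
time: 9.8
tcp_pos: [0.619, -0.063, 0.0549]
orientation: [0.534, 0.464, -0.532, 0.465]
ft_force: [-0.4, -0.5, 0.7]
gripper_width: 0.0857
```

Call:
{"name": "send_rows", "arguments": {
  "steps": [
    {"rotation":[0,0,0],"slide":[0,0,0],"grip":-1},
    {"rotation":[0,0,0],"slide":[0,0,0.05],"grip":-1},
    {"rotation":[0,0,0],"slide":[0,0,0.11],"grip":-1},
    {"rotation":[0,0,0],"slide":[0,0,0.17],"grip":-1},
    {"rotation":[0,0,0],"slide":[0,0,0.23],"grip":-1}
  ]
}}

```text
time: 10.3
tcp_pos: [0.6187, -0.063, 0.2409]
orientation: [0.534, 0.464, -0.532, 0.465]
ft_force: [1.0, -0.3, -0.0]
gripper_width: 0.0854
```

```bash
python3 st.py 0.528,0.3525,0.25
```

```text
t 10.3 tcp [ 0.6187 -0.063   0.2409] x [ 0.003  0.001 -1.   ] y [ 0.991 -0.135  0.003] w 0.0854 F [ 1.  -0.3 -0. ] q [-0.12  0.4   1.62  0.    1.12  0.01]
1 rot/pi [-0.0003  0.0011  0.0004]
-1 rot/pi [ 1.700e-03  5.000e-04 -9.996e-01]
slide to [0.528, 0.3525, 0.25] [-0.1134  0.5193  0.0114]
```

Call:
{"name": "send_rows", "arguments": {
  "steps": [
    {"rotation":[0,0,0],"slide":[-0.013,0.06,0.02],"grip":-1},
    {"rotation":[0,0,0],"slide":[-0.026,0.12,0.02],"grip":-1},
    {"rotation":[0,0,0],"slide":[-0.04,0.18,0.02],"grip":-1},
    {"rotation":[0,0,0],"slide":[-0.053,0.24,0.02],"grip":-1},
    {"rotation":[0,0,0],"slide":[-0.066,0.3,0.02],"grip":-1}
  ]
}}

```text
time: 10.8
tcp_pos: [0.5652, 0.1788, 0.2573]
orientation: [0.534, 0.464, -0.531, 0.465]
ft_force: [0.5, 0.0, 1.3]
gripper_width: 0.0852
```

Call:
{"name": "send_rows", "arguments": {
  "steps": [
    {"rotation":[0,0,0],"slide":[-0.013,0.06,0.0],"grip":-1},
    {"rotation":[0,0,0],"slide":[-0.026,0.12,0.0],"grip":-1},
    {"rotation":[0,0,0],"slide":[-0.04,0.17,0.0],"grip":-1},
    {"rotation":[0,0,0],"slide":[-0.047,0.21,0.0],"grip":-1},
    {"rotation":[0,0,0],"slide":[-0.047,0.22,0.0],"grip":-1}
  ]
}}

```text
time: 11.3
tcp_pos: [0.5266, 0.3581, 0.2575]
orientation: [0.534, 0.465, -0.53, 0.466]
ft_force: [-0.0, -1.1, 0.5]
gripper_width: 0.0853
```

```bash
python3 st.py 0.528,0.3525,0.10; python3 - <<'E'
from h import *
d=eyes.get_image('wrist');cv2.imwrite('pics/w3.png',d['color'][:,:,::-1])
print(proj(d,[.528,.3525,.145]))
d=eyes.get_image('side');a=cv2.resize(d['color'][180:330,220:400,::-1],(540,450))
cv2.imwrite('pics/s3.png',a)
d=eyes.get_image('top');a=cv2.resize(d['color'][170:270,200:420,::-1],(770,350))
cv2.imwrite('pics/t4.png',a)
E
```

```text
t 11.3 tcp [0.5266 0.3581 0.2575] x [ 0.004  0.002 -1.   ] y [ 0.991 -0.132  0.004] w 0.0853 F [-0.  -1.1  0.5] q [ 0.58  0.4   1.57 -0.    1.16  0.71]
1 rot/pi [-0.0007  0.0014 -0.0006]
-1 rot/pi [-0.0022 -0.0011  0.9994]
slide to [0.528, 0.3525, 0.1] [ 0.0018 -0.007  -0.1968]
[323.5519467  233.49882923]
```

View pics/w3.png

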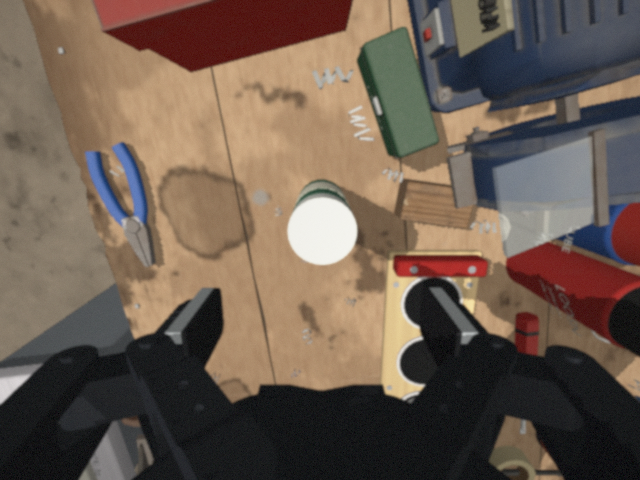

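View pics/s3.png

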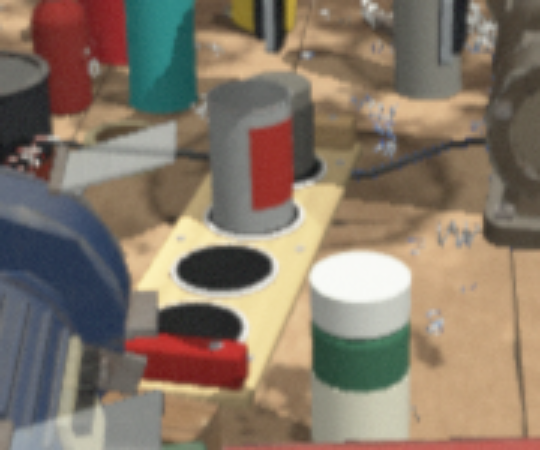

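View pics/t4.png

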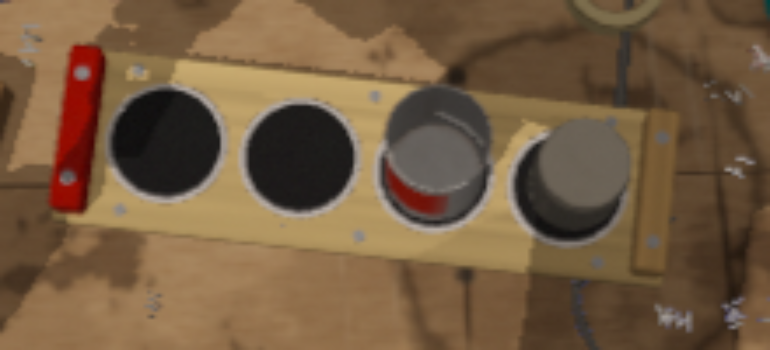

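Call:
{"name": "send_rows", "arguments": {
  "steps": [
    {"rotation":[0,0.001,0],"slide":[0.002,-0.006,-0.06],"grip":-1},
    {"rotation":[0,0.001,0],"slide":[0.002,-0.006,-0.12],"grip":-1},
    {"rotation":[0,0.001,0],"slide":[0.002,-0.006,-0.175],"grip":-1},
    {"rotation":[0,0.001,0],"slide":[0.002,-0.006,-0.197],"grip":-1},
    {"rotation":[0,0.001,0],"slide":[0.002,-0.006,-0.197],"grip":-1}
  ]
}}

```text
time: 11.95
tcp_pos: [0.5277, 0.3466, 0.0963]
orientation: [-0.531, -0.465, 0.535, -0.464]
ft_force: [0.7, -0.0, 0.6]
gripper_width: 0.0853
```

Call:
{"name": "send_rows", "arguments": {
  "steps": [
    {"rotation":[0,0,0],"slide":[0,0,0],"grip":1},
    {"rotation":[0,0,0],"slide":[0,0,0],"grip":1},
    {"rotation":[0,0,0],"slide":[0,0,0],"grip":1},
    {"rotation":[0,0,0],"slide":[0,0,0],"grip":1},
    {"rotation":[0,0,0],"slide":[0,0,0],"grip":1}
  ]
}}

```text
time: 12.45
tcp_pos: [0.5289, 0.3472, 0.0982]
orientation: [-0.532, -0.465, 0.534, -0.465]
ft_force: [-0.4, -0.5, 7.4]
gripper_width: 0.0559
```

```bash
python3 st.py 0.642,0.1155,0.2; python3 - <<'E'
from h import *
d=eyes.get_image('top')
print('jar',plane(d,366.3,217.3,.091),'tin',plane(d,200+437.5/3.5,170+139/3.5,.119))
E
```

```text
t 12.45 tcp [0.5289 0.3472 0.0982] x [-0.002 -0.001 -1.   ] y [ 0.991 -0.137 -0.002] w 0.0559 F [-0.4 -0.5  7.4] q [ 0.56  0.59  1.68 -0.    0.87  0.7 ]
1 rot/pi [ 0.0005 -0.0006  0.0009]
-1 rot/pi [-9.000e-04 -7.000e-04 -9.991e-01]
slide to [0.642, 0.1155, 0.2] [ 0.1414 -0.2896  0.1272]
jar [ 0.61772195 -0.06527498  0.091     ] tin [0.6305856  0.02591699 0.119     ]
```

Call:
{"name": "send_rows", "arguments": {
  "steps": [
    {"rotation":[0,0,0],"slide":[0,0,0.05],"grip":1},
    {"rotation":[0,0,0],"slide":[0,0,0.11],"grip":1},
    {"rotation":[0,0,0],"slide":[0.02,-0.045,0.12],"grip":1},
    {"rotation":[0,0,0],"slide":[0.047,-0.1,0.12],"grip":1},
    {"rotation":[0,0,0],"slide":[0.074,-0.155,0.12],"grip":1}
  ]
}}

```text
time: 13.0
tcp_pos: [0.5886, 0.2225, 0.1955]
orientation: [-0.532, -0.465, 0.533, -0.465]
ft_force: [0.7, -0.0, -2.2]
gripper_width: 0.0557
```

```bash
python3 st.py 0.643,0.1105,0.18
```

```text
t 13.0 tcp [0.5886 0.2225 0.1955] x [ 0.    -0.001 -1.   ] y [ 0.991 -0.135  0.   ] w 0.0557 F [ 0.7 -0.  -2.2] q [ 0.34  0.46  1.64 -0.    1.05  0.48]
1 rot/pi [0.0003 0.     0.0002]
-1 rot/pi [ 1.000e-04 -5.000e-04 -9.998e-01]
slide to [0.643, 0.1105, 0.18] [ 0.068  -0.14   -0.0194]
```

Call:
{"name": "send_rows", "arguments": {
  "steps": [
    {"rotation":[0,0,0],"slide":[0.025,-0.053,0],"grip":1},
    {"rotation":[0,0,0],"slide":[0.05,-0.105,0],"grip":1},
    {"rotation":[0,0,0],"slide":[0.068,-0.14,0],"grip":1},
    {"rotation":[0,0,0],"slide":[0.068,-0.14,-0.02],"grip":1},
    {"rotation":[0,0,0],"slide":[0.068,-0.14,-0.06],"grip":1}
  ]
}}

```text
time: 13.5
tcp_pos: [0.6451, 0.11, 0.1494]
orientation: [0.535, 0.463, -0.532, 0.466]
ft_force: [0.1, -0.0, -2.8]
gripper_width: 0.0552
```

```bash
python3 st.py 0.643,0.1105,0.113
```

```text
t 13.5 tcp [0.6451 0.11   0.1494] x [ 0.006  0.    -1.   ] y [ 0.991 -0.137  0.006] w 0.0552 F [ 0.1 -0.  -2.8] q [ 0.15  0.54  1.61 -0.    0.98  0.29]
1 rot/pi [-0.0001  0.0018  0.0009]
-1 rot/pi [ 2.800e-03  1.000e-04 -9.991e-01]
slide to [0.643, 0.1105, 0.113] [-0.0026  0.0006 -0.0455]
```

Call:
{"name": "send_rows", "arguments": {
  "steps": [
    {"rotation":[0,0.001,0],"slide":[-0.0026,0.0006,-0.02],"grip":1},
    {"rotation":[0,0.001,0],"slide":[-0.0026,0.0006,-0.035],"grip":1},
    {"rotation":[0,0.001,0],"slide":[-0.0026,0.0006,-0.043],"grip":1},
    {"rotation":[0,0.001,0],"slide":[-0.0026,0.0006,-0.045],"grip":1},
    {"rotation":[0,0.001,0],"slide":[-0.0026,0.0006,-0.045],"grip":1}
  ]
}}

```text
time: 14.0
tcp_pos: [0.6435, 0.1109, 0.114]
orientation: [0.534, 0.464, -0.532, 0.465]
ft_force: [0.5, -0.2, -2.0]
gripper_width: 0.0557
```

```bash
python3 st.py 0.643,0.1105,0.113; python3 - <<'E'
from h import *
d=eyes.get_image('side');a=cv2.resize(d['color'][180:330,220:400,::-1],(540,450))
cv2.imwrite('pics/s5.png',a)
E
```

```text
t 14.0 tcp [0.6435 0.1109 0.114 ] x [ 0.004  0.    -1.   ] y [ 0.991 -0.136  0.003] w 0.0557 F [ 0.5 -0.2 -2. ] q [ 0.15  0.59  1.63 -0.    0.92  0.29]
1 rot/pi [-0.0001  0.0011  0.0007]
-1 rot/pi [ 1.800e-03  2.000e-04 -9.993e-01]
slide to [0.643, 0.1105, 0.113] [-0.0006 -0.0005 -0.0012]
```

View pics/s5.png

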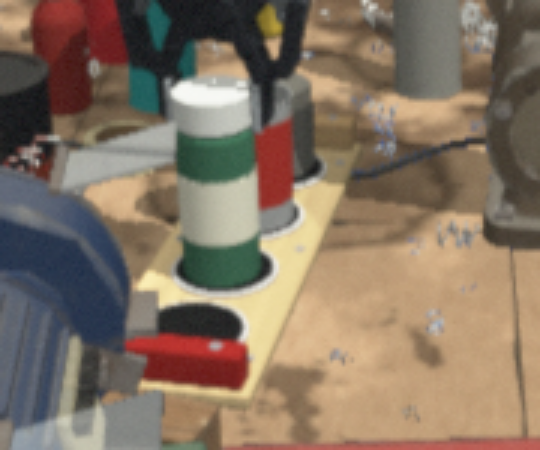

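The canister hangs just above mark 2 (base about (220,275)) and is well centred. I'll release it.

Call:
{"name": "send_rows", "arguments": {
  "steps": [
    {"rotation":[0,0.001,0],"slide":[-0.002,0,-0.0015],"grip":1},
    {"rotation":[0,0.001,0],"slide":[-0.002,0,-0.0025],"grip":1},
    {"rotation":[0,0.001,0],"slide":[-0.002,0,-0.002],"grip":-1},
    {"rotation":[0,0.001,0],"slide":[-0.002,0,-0.002],"grip":-1},
    {"rotation":[0,0.001,0],"slide":[-0.002,0,-0.002],"grip":-1}
  ]
}}

```text
time: 14.55
tcp_pos: [0.6423, 0.1108, 0.1129]
orientation: [0.533, 0.464, -0.533, 0.465]
ft_force: [0.2, 0.4, -0.3]
gripper_width: 0.0857
```

Call:
{"name": "send_rows", "arguments": {
  "steps": [
    {"rotation":[0,0,0],"slide":[0,0,0],"grip":-1},
    {"rotation":[0,0,0],"slide":[0,0,0.04],"grip":-1},
    {"rotation":[0,0,0],"slide":[0,0,0.1],"grip":-1},
    {"rotation":[0,0,0],"slide":[0,0,0.16],"grip":-1},
    {"rotation":[0,0,0],"slide":[0,0,0.21],"grip":-1}
  ]
}}

```text
time: 15.05
tcp_pos: [0.6426, 0.1108, 0.2837]
orientation: [0.534, 0.464, -0.532, 0.465]
ft_force: [0.6, 0.5, -0.5]
gripper_width: 0.0853
```

```bash
python3 st.py 0.498,-0.282,0.28
```

```text
t 15.05 tcp [0.6426 0.1108 0.2837] x [ 0.003  0.001 -1.   ] y [ 0.991 -0.136  0.003] w 0.0853 F [ 0.6  0.5 -0.5] q [0.15 0.4  1.51 0.   1.23 0.29]
1 rot/pi [-0.0002  0.001   0.0008]
-1 rot/pi [ 1.600e-03  4.000e-04 -9.992e-01]
slide to [0.498, -0.282, 0.28] [-0.1808 -0.491  -0.0047]
```

Call:
{"name": "send_rows", "arguments": {
  "steps": [
    {"rotation":[0,0,0],"slide":[-0.02,-0.055,0.02],"grip":-1},
    {"rotation":[0,0,0],"slide":[-0.04,-0.11,0.02],"grip":-1},
    {"rotation":[0,0,0],"slide":[-0.06,-0.165,0.02],"grip":-1},
    {"rotation":[0,0,0],"slide":[-0.08,-0.22,0.02],"grip":-1},
    {"rotation":[0,0,0],"slide":[-0.1,-0.275,0.02],"grip":-1}
  ]
}}

```text
time: 15.55
tcp_pos: [0.5617, -0.1107, 0.3]
orientation: [0.534, 0.464, -0.532, 0.465]
ft_force: [0.3, -1.1, -0.4]
gripper_width: 0.0856
```

```bash
python3 st.py 0.498,-0.282,0.28
```

```text
t 15.55 tcp [ 0.5617 -0.1107  0.3   ] x [ 0.004  0.001 -1.   ] y [ 0.991 -0.136  0.004] w 0.0856 F [ 0.3 -1.1 -0.4] q [-0.22  0.26  1.67  0.    1.2  -0.08]
1 rot/pi [-0.0002  0.0012  0.0006]
-1 rot/pi [ 1.900e-03  3.000e-04 -9.994e-01]
slide to [0.498, -0.282, 0.28] [-0.0797 -0.2141 -0.025 ]
```

Call:
{"name": "send_rows", "arguments": {
  "steps": [
    {"rotation":[0,0.001,0],"slide":[-0.022,-0.058,0],"grip":-1},
    {"rotation":[0,0.001,0],"slide":[-0.043,-0.115,0],"grip":-1},
    {"rotation":[0,0.001,0],"slide":[-0.064,-0.172,0],"grip":-1},
    {"rotation":[0,0.001,0],"slide":[-0.0797,-0.21,0],"grip":-1},
    {"rotation":[0,0.001,0],"slide":[-0.0797,-0.214,0],"grip":-1}
  ]
}}

```text
time: 16.05
tcp_pos: [0.4964, -0.2851, 0.3001]
orientation: [0.534, 0.463, -0.534, 0.464]
ft_force: [-0.1, 0.7, 0.7]
gripper_width: 0.0856
```

Call:
{"name": "send_rows", "arguments": {
  "steps": [
    {"rotation":[0,0,0],"slide":[0,0,0],"grip":-1}
  ]
}}

```text
time: 16.15
tcp_pos: [0.4962, -0.2857, 0.3001]
orientation: [0.534, 0.463, -0.534, 0.463]
ft_force: [0.1, 0.0, -1.1]
gripper_width: 0.0852
```

```bash
python3 st.py 0.498,-0.282,0.167; python3 - <<'E'
from h import *
d=eyes.get_image('wrist');cv2.imwrite('pics/w6.png',d['color'][:,:,::-1])
print(proj(d,[.498,-.282,.195]))
d=eyes.get_image('side');cv2.imwrite('pics/s6.png',d['color'][:,:,::-1])
E
```

```text
t 16.15 tcp [ 0.4962 -0.2857  0.3001] x [ 0.001 -0.    -1.   ] y [ 0.99  -0.142  0.001] w 0.0852 F [ 0.1  0.  -1.1] q [-0.54  0.26  1.67  0.    1.21 -0.4 ]
1 rot/pi [0.     0.0002 0.0026]
-1 rot/pi [ 3.000e-04 -0.000e+00 -9.974e-01]
slide to [0.498, -0.282, 0.167] [ 0.0023  0.0046 -0.1663]
[323.03069445 224.57573987]
```

View pics/w6.png

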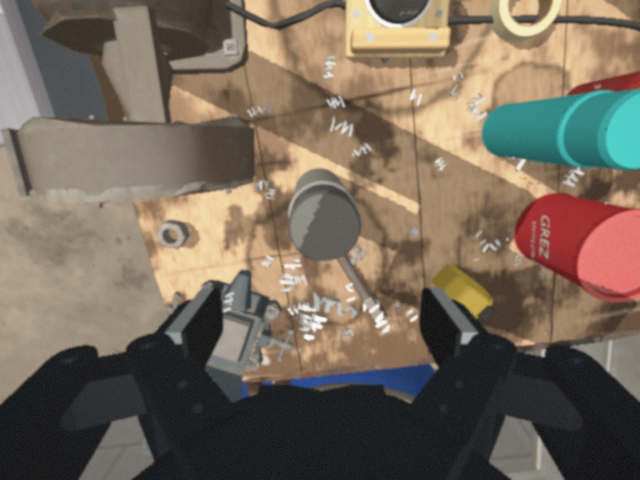

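View pics/s6.png

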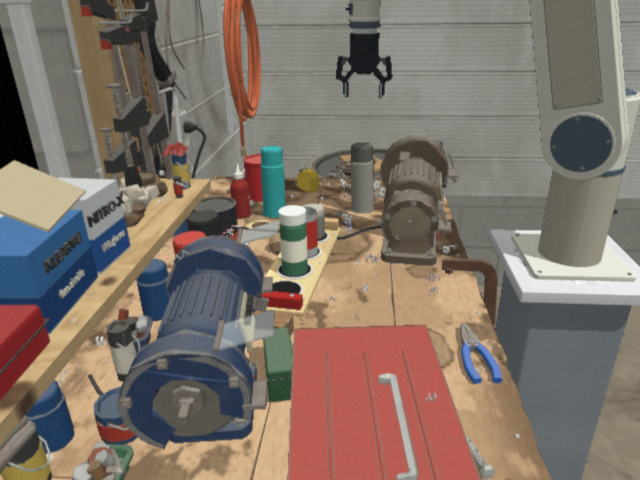

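The can's cap is at (324,221), against a predicted (323,225). The grinder wheel edge is close to the left finger, at about (250,160), so I'll turn the jaws 21.6° away from it and descend.

Call:
{"name": "send_rows", "arguments": {
  "steps": [
    {"rotation":[0,0,0.06],"slide":[0.002,0.0045,-0.02],"grip":-1},
    {"rotation":[0,0,0.1],"slide":[0.002,0.0045,-0.04],"grip":-1},
    {"rotation":[0,0,0.12],"slide":[0.002,0.0045,-0.08],"grip":-1},
    {"rotation":[0,0,0.12],"slide":[0.002,0.0045,-0.12],"grip":-1},
    {"rotation":[0,0,0.12],"slide":[0.002,0.0045,-0.15],"grip":-1}
  ]
}}

```text
time: 16.75
tcp_pos: [0.4982, -0.2791, 0.1783]
orientation: [0.437, 0.556, -0.437, 0.556]
ft_force: [0.5, 0.6, -0.4]
gripper_width: 0.0854
```

```bash
python3 st.py 0.498,-0.282,0.167
```

```text
t 16.75 tcp [ 0.4982 -0.2791  0.1783] x [-0.001  0.001 -1.   ] y [ 0.972  0.236 -0.   ] w 0.0854 F [ 0.5  0.6 -0.4] q [-0.53  0.4   1.78  0.    0.96 -0.77]
1 rot/pi [-0.0004 -0.0002 -0.1188]
-1 rot/pi [ 2.000e-04 -5.000e-04  8.812e-01]
slide to [0.498, -0.282, 0.167] [-0.0003 -0.0036 -0.0141]
```

Call:
{"name": "send_rows", "arguments": {
  "steps": [
    {"rotation":[0,0,0],"slide":[0,-0.0036,-0.012],"grip":-1},
    {"rotation":[0,0,0],"slide":[0,-0.0036,-0.0135],"grip":-1},
    {"rotation":[0,0,0],"slide":[0,-0.0036,-0.0135],"grip":1},
    {"rotation":[0,0,0],"slide":[0,-0.0036,-0.0135],"grip":1},
    {"rotation":[0,0,0],"slide":[0,-0.0036,-0.0135],"grip":1}
  ]
}}

```text
time: 17.25
tcp_pos: [0.4996, -0.2828, 0.1699]
orientation: [0.437, 0.555, -0.437, 0.557]
ft_force: [0.0, -0.5, 6.5]
gripper_width: 0.0562
```

Call:
{"name": "send_rows", "arguments": {
  "steps": [
    {"rotation":[0,0,0],"slide":[0,0,0],"grip":1},
    {"rotation":[0,0,0],"slide":[0,0,0],"grip":1},
    {"rotation":[0,0,0],"slide":[0,0,0],"grip":1}
  ]
}}

```text
time: 17.55
tcp_pos: [0.4995, -0.2827, 0.1701]
orientation: [0.437, 0.555, -0.437, 0.557]
ft_force: [-0.2, -0.7, -3.4]
gripper_width: 0.056
```

```bash
python3 st.py 0.54,-0.2,0.25; python3 - <<'E'
from h import *
d=eyes.get_image('side');cv2.imwrite('pics/s7.png',cv2.resize(d['color'][110:230,300:460,::-1],(640,480)))
E
```

```text
t 17.55 tcp [ 0.4995 -0.2827  0.1701] x [ 0.003 -0.001 -1.   ] y [0.972 0.236 0.002] w 0.056 F [-0.2 -0.7 -3.4] q [-0.54  0.41  1.78  0.    0.94 -0.78]
1 rot/pi [ 0.0005  0.0008 -0.1188]
-1 rot/pi [-1.100e-03  8.000e-04  8.812e-01]
slide to [0.54, -0.2, 0.25] [0.0506 0.1034 0.0999]
```

View pics/s7.png

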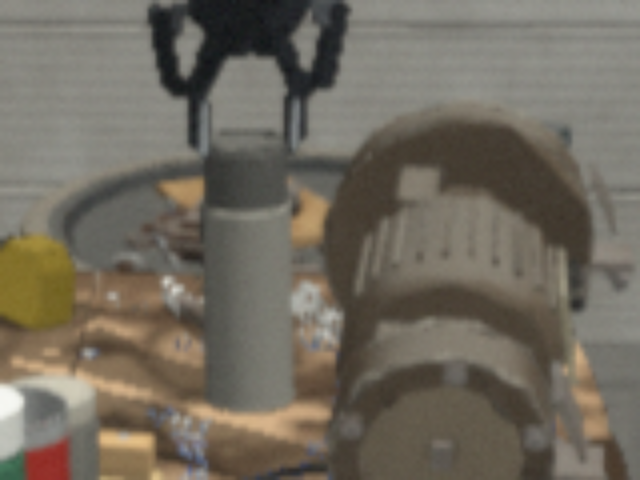

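```bash
python3 - <<'E'
from h import *
d=eyes.get_image('side')
for z in(.15,.16,.17,.18,.195):
    for sx in(1,-1):
        print(z,sx,((proj(d,[.4995+sx*.033,-.2827+sx*.008,z])-[300,110])*4).round(0),end=' ')
    print()
E
```

```text
0.15 1 [196. 201.] 0.15 -1 [290. 196.] 
0.16 1 [196. 188.] 0.16 -1 [290. 182.] 
0.17 1 [196. 174.] 0.17 -1 [290. 168.] 
0.18 1 [196. 160.] 0.18 -1 [291. 154.] 
0.195 1 [196. 139.] 0.195 -1 [291. 133.]
```

In the side crop the fingertips reach only to row 150 (z about 0.186), so they overlap just the top 10 mm of the cap. I'll regrip 15 mm lower.

Call:
{"name": "send_rows", "arguments": {
  "steps": [
    {"rotation":[0,0,0],"slide":[0,0,0],"grip":-1},
    {"rotation":[0,0,0],"slide":[0,0,0],"grip":-1},
    {"rotation":[0,0,0],"slide":[0,0,0],"grip":-1},
    {"rotation":[0,0,0],"slide":[-0.001,0.001,-0.01],"grip":-1},
    {"rotation":[0,0,0],"slide":[-0.001,0.001,-0.019],"grip":-1}
  ]
}}

```text
time: 18.15
tcp_pos: [0.4986, -0.2818, 0.1542]
orientation: [0.437, 0.555, -0.437, 0.557]
ft_force: [-0.5, -0.7, -0.4]
gripper_width: 0.0852
```

Call:
{"name": "send_rows", "arguments": {
  "steps": [
    {"rotation":[0,0,0],"slide":[0,0,0],"grip":1},
    {"rotation":[0,0,0],"slide":[0,0,0],"grip":1},
    {"rotation":[0,0,0],"slide":[0,0,0],"grip":1},
    {"rotation":[0,0,0],"slide":[0,0,0],"grip":1},
    {"rotation":[0,0,0],"slide":[0,0,0],"grip":1}
  ]
}}

```text
time: 18.65
tcp_pos: [0.4988, -0.2819, 0.1544]
orientation: [0.437, 0.555, -0.437, 0.557]
ft_force: [0.0, -0.5, 1.1]
gripper_width: 0.0579
```

```bash
python3 st.py 0.54,-0.2,0.25; python3 - <<'E'
from h import *
d=eyes.get_image('side');cv2.imwrite('pics/s8.png',cv2.resize(d['color'][110:230,300:460,::-1],(640,480)))
E
```

```text
t 18.65 tcp [ 0.4988 -0.2819  0.1544] x [ 0.003 -0.001 -1.   ] y [0.972 0.237 0.003] w 0.0579 F [ 0.  -0.5  1.1] q [-0.54  0.43  1.8   0.    0.91 -0.77]
1 rot/pi [ 0.0006  0.0009 -0.1188]
-1 rot/pi [-0.0013  0.0009  0.8812]
slide to [0.54, -0.2, 0.25] [0.0515 0.1024 0.1195]
```

View pics/s8.png

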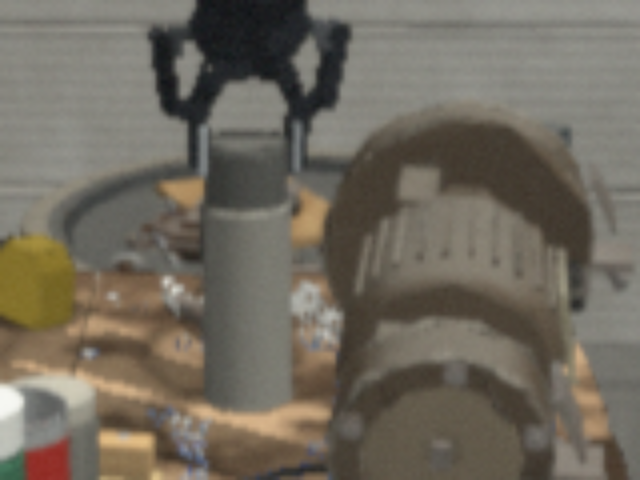

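Call:
{"name": "send_rows", "arguments": {
  "steps": [
    {"rotation":[0,0,0],"slide":[0,0,0.04],"grip":1},
    {"rotation":[0,0,0],"slide":[0,0,0.09],"grip":1},
    {"rotation":[0,0,0],"slide":[0,0,0.15],"grip":1},
    {"rotation":[0,0,-0.03],"slide":[0.01,0.02,0.205],"grip":1},
    {"rotation":[0,0,-0.06],"slide":[0.02,0.05,0.255],"grip":1}
  ]
}}

```text
time: 19.2
tcp_pos: [0.5144, -0.2422, 0.3602]
orientation: [0.489, 0.51, -0.489, 0.512]
ft_force: [1.2, 0.1, -3.0]
gripper_width: 0.0578
```

```bash
python3 st.py 0.654,0.2045,0.36
```

```text
t 19.2 tcp [ 0.5144 -0.2422  0.3602] x [ 0.003 -0.002 -1.   ] y [0.999 0.045 0.003] w 0.0578 F [ 1.2  0.1 -3. ] q [-0.46  0.21  1.61 -0.    1.32 -0.51]
1 rot/pi [ 0.0008  0.0009 -0.057 ]
-1 rot/pi [-0.0013  0.0012  0.943 ]
slide to [0.654, 0.2045, 0.36] [ 1.744e-01  5.584e-01 -3.000e-04]
```

Call:
{"name": "send_rows", "arguments": {
  "steps": [
    {"rotation":[0,0,-0.02],"slide":[0.018,0.058,0],"grip":1},
    {"rotation":[0,0,-0.04],"slide":[0.036,0.116,0],"grip":1},
    {"rotation":[0,0.001,-0.057],"slide":[0.054,0.174,0],"grip":1},
    {"rotation":[0,0.001,-0.057],"slide":[0.072,0.232,0],"grip":1},
    {"rotation":[0,0.001,-0.057],"slide":[0.09,0.29,0],"grip":1}
  ]
}}

```text
time: 19.7
tcp_pos: [0.5862, -0.0082, 0.3597]
orientation: [-0.531, -0.465, 0.534, -0.465]
ft_force: [1.4, -0.5, -3.3]
gripper_width: 0.058
```

```bash
python3 st.py 0.654,0.2045,0.36
```

```text
t 19.7 tcp [ 0.5862 -0.0082  0.3597] x [-0.002 -0.002 -1.   ] y [ 0.991 -0.134 -0.001] w 0.058 F [ 1.4 -0.5 -3.3] q [-0.03  0.24  1.57 -0.    1.34  0.1 ]
1 rot/pi [ 0.0008 -0.0006  0.0001]
-1 rot/pi [-9.000e-04 -1.200e-03 -9.999e-01]
slide to [0.654, 0.2045, 0.36] [0.0848 0.2659 0.0004]
```

Call:
{"name": "send_rows", "arguments": {
  "steps": [
    {"rotation":[0,0,0],"slide":[0.018,0.058,0],"grip":1},
    {"rotation":[0,0,0],"slide":[0.036,0.116,0],"grip":1},
    {"rotation":[0,0,0],"slide":[0.054,0.174,0],"grip":1},
    {"rotation":[0,0,0],"slide":[0.072,0.225,0],"grip":1},
    {"rotation":[0,0,0],"slide":[0.0848,0.266,0],"grip":1}
  ]
}}

```text
time: 20.2
tcp_pos: [0.6539, 0.2072, 0.3585]
orientation: [-0.531, -0.466, 0.534, -0.465]
ft_force: [0.7, -0.6, -2.8]
gripper_width: 0.0577
```

Call:
{"name": "send_rows", "arguments": {
  "steps": [
    {"rotation":[0,0,0],"slide":[0,0,0],"grip":1}
  ]
}}

```text
time: 20.3
tcp_pos: [0.654, 0.2114, 0.357]
orientation: [-0.53, -0.467, 0.533, -0.466]
ft_force: [0.7, -1.3, -2.9]
gripper_width: 0.0577
```

```bash
python3 st.py 0.654,0.2045,0.17
```

```text
t 20.3 tcp [0.654  0.2114 0.357 ] x [-0.005 -0.001 -1.   ] y [ 0.992 -0.129 -0.005] w 0.0577 F [ 0.7 -1.3 -2.9] q [0.3  0.41 1.33 0.   1.4  0.42]
1 rot/pi [ 0.0004 -0.0015 -0.0016]
-1 rot/pi [2.400e-03 7.000e-04 9.984e-01]
slide to [0.654, 0.2045, 0.17] [ 0.     -0.0087 -0.2338]
```

Call:
{"name": "send_rows", "arguments": {
  "steps": [
    {"rotation":[0,-0.001,-0.001],"slide":[0,-0.0087,-0.03],"grip":1},
    {"rotation":[0,-0.001,-0.001],"slide":[0,-0.0087,-0.08],"grip":1},
    {"rotation":[0,-0.001,-0.001],"slide":[0,-0.0087,-0.13],"grip":1},
    {"rotation":[0,-0.001,-0.001],"slide":[0,-0.0087,-0.17],"grip":1},
    {"rotation":[0,-0.001,-0.001],"slide":[0,-0.0087,-0.2],"grip":1}
  ]
}}

```text
time: 20.8
tcp_pos: [0.6521, 0.2033, 0.1937]
orientation: [-0.53, -0.466, 0.534, -0.465]
ft_force: [-0.6, 0.4, -3.1]
gripper_width: 0.058
```

```bash
python3 st.py 0.654,0.2045,0.17; python3 - <<'E'
from h import *
d=eyes.get_image('side');cv2.imwrite('pics/s9.png',cv2.resize(d['color'][160:330,210:400,::-1],(760,600)[:2]))
E
```

```text
t 20.8 tcp [0.6521 0.2033 0.1937] x [-0.006 -0.003 -1.   ] y [ 0.991 -0.132 -0.006] w 0.058 F [-0.6  0.4 -3.1] q [ 0.29  0.54  1.51 -0.    1.1   0.42]
1 rot/pi [ 0.0009 -0.0019 -0.0005]
-1 rot/pi [0.003  0.0014 0.9995]
slide to [0.654, 0.2045, 0.17] [ 0.0024  0.0015 -0.0296]
```

View pics/s9.png

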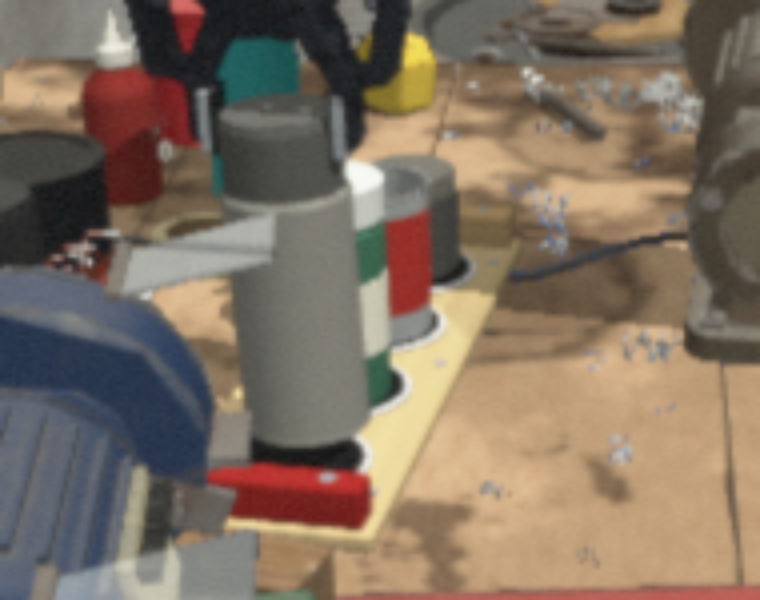

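Call:
{"name": "send_rows", "arguments": {
  "steps": [
    {"rotation":[0,-0.002,0],"slide":[0.001,0.0015,-0.015],"grip":1},
    {"rotation":[0,-0.002,0],"slide":[0.001,0.0015,-0.024],"grip":1},
    {"rotation":[0,-0.002,0],"slide":[0.001,0.0015,-0.028],"grip":1},
    {"rotation":[0,-0.002,0],"slide":[0.001,0.0015,-0.03],"grip":1},
    {"rotation":[0,-0.002,0],"slide":[0.001,0.0015,-0.03],"grip":1}
  ]
}}

```text
time: 21.35
tcp_pos: [0.6505, 0.2041, 0.1693]
orientation: [-0.53, -0.466, 0.535, -0.465]
ft_force: [-7.0, 0.6, 14.0]
gripper_width: 0.058
```

```bash
python3 st.py 0.654,0.2045,0.17; python3 - <<'E'
from h import *
d=eyes.get_image('side');cv2.imwrite('pics/s10.png',cv2.resize(d['color'][160:330,210:400,::-1],(760,600)[:2]))
E
```

```text
t 21.35 tcp [0.6505 0.2041 0.1693] x [-0.006 -0.004 -1.   ] y [ 0.991 -0.133 -0.005] w 0.058 F [-7.   0.6 14. ] q [ 0.29  0.56  1.53 -0.    1.06  0.42]
1 rot/pi [ 0.0011 -0.0018 -0.0003]
-1 rot/pi [0.0029 0.0017 0.9996]
slide to [0.654, 0.2045, 0.17] [0.0044 0.0004 0.0009]
```

View pics/s10.png

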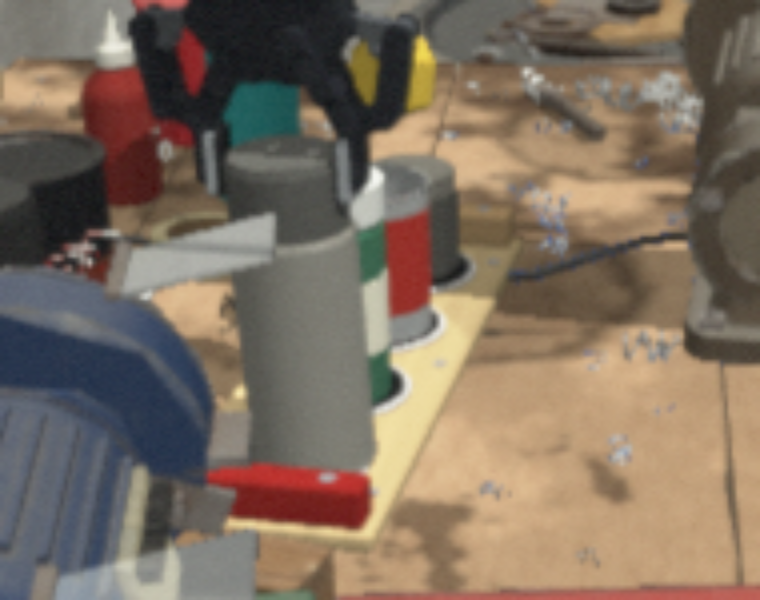

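```bash
python3 - <<'E'
from h import *
d=eyes.get_image('side')
for x in(.65,.654):
  for z in(.015,.21):
    print(x,z,((proj(d,[x,.2045,z])-[210,160])*[4,600/170]).round(0))
E
```

```text
0.65 0.015 [300. 455.]
0.65 0.21 [281. 150.]
0.654 0.015 [293. 455.]
0.654 0.21 [273. 150.]
```

Call:
{"name": "send_rows", "arguments": {
  "steps": [
    {"rotation":[0,0,0],"slide":[0.002,0,0.012],"grip":1},
    {"rotation":[0,-0.005,0],"slide":[0.009,0,0.014],"grip":1},
    {"rotation":[0,-0.005,0],"slide":[0.009,0,0.014],"grip":1},
    {"rotation":[0,-0.005,0],"slide":[0.009,0,0.01],"grip":1}
  ]
}}

```text
time: 21.85
tcp_pos: [0.658, 0.2041, 0.1775]
orientation: [0.534, 0.462, -0.53, 0.469]
ft_force: [-0.5, 0.7, -3.0]
gripper_width: 0.0578
```

```bash
python3 st.py 0.658,0.2045,0.17; python3 - <<'E'
from h import *
d=eyes.get_image('side');cv2.imwrite('pics/s11.png',cv2.resize(d['color'][160:330,210:400,::-1],(760,600)[:2]))
d=eyes.get_image('top');cv2.imwrite('pics/t11.png',cv2.resize(d['color'][160:260,180:340,::-1],None,fx=4,fy=4))
E
```

```text
t 21.85 tcp [0.658  0.2041 0.1775] x [ 0.011 -0.003 -1.   ] y [ 0.991 -0.133  0.011] w 0.0578 F [-0.5  0.7 -3. ] q [ 0.29  0.56  1.51 -0.01  1.06  0.42]
1 rot/pi [ 0.0011  0.0035 -0.0003]
-1 rot/pi [-0.0055  0.0017  0.9997]
slide to [0.658, 0.2045, 0.17] [-0.0001  0.0006 -0.0094]
```

View pics/s11.png

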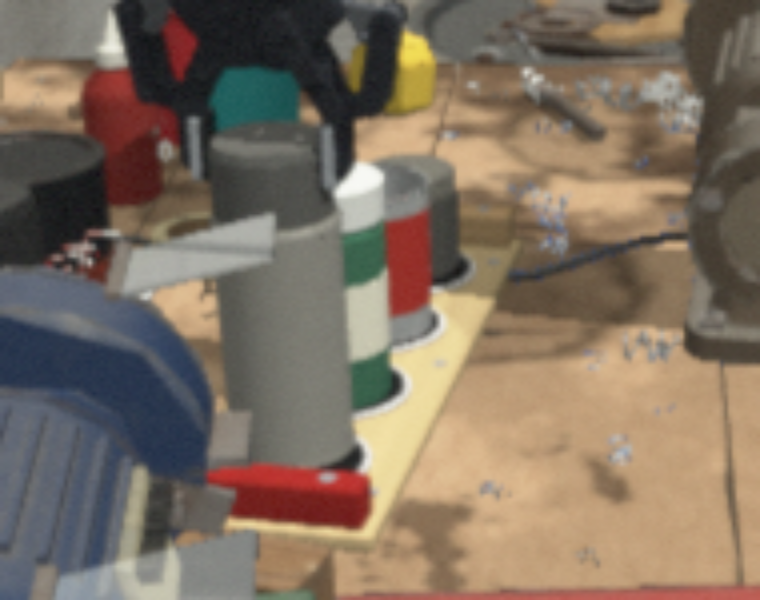

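View pics/t11.png

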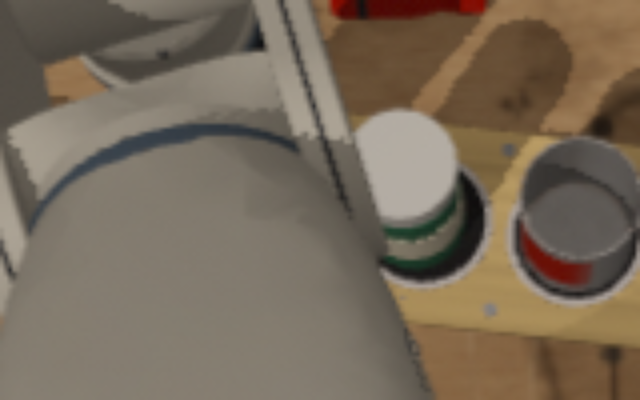

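The can's base right edge is at 355 and the mark's rim at 370, so it is centred within about 2 mm. I'll lower and release.

Call:
{"name": "send_rows", "arguments": {
  "steps": [
    {"rotation":[0,0,0],"slide":[0,0,-0.006],"grip":1},
    {"rotation":[0,0,0],"slide":[0,0,-0.009],"grip":1},
    {"rotation":[0,0,0],"slide":[0,0,-0.0095],"grip":1}
  ]
}}

```text
time: 22.25
tcp_pos: [0.6573, 0.2039, 0.1694]
orientation: [0.534, 0.463, -0.531, 0.469]
ft_force: [-2.0, -0.6, 9.2]
gripper_width: 0.0578
```

Call:
{"name": "send_rows", "arguments": {
  "steps": [
    {"rotation":[0,0,0],"slide":[0,0,0],"grip":-1},
    {"rotation":[0,0,0],"slide":[0,0,0],"grip":-1},
    {"rotation":[0,0,0],"slide":[0,0,0],"grip":-1},
    {"rotation":[0,0,0],"slide":[0,0,0],"grip":-1}
  ]
}}

```text
time: 22.65
tcp_pos: [0.6573, 0.2039, 0.1693]
orientation: [0.534, 0.463, -0.531, 0.469]
ft_force: [-1.2, 0.3, 0.2]
gripper_width: 0.0851
```

```bash
python3 st.py; python3 - <<'E'
from h import *
d=eyes.get_image('side');cv2.imwrite('pics/s12.png',cv2.resize(d['color'][160:330,210:400,::-1],(760,600)[:2]))
E
```

```text
t 22.65 tcp [0.6573 0.2039 0.1693] x [ 0.008 -0.004 -1.   ] y [ 0.991 -0.133  0.009] w 0.0851 F [-1.2  0.3  0.2] q [ 0.29  0.57  1.52 -0.01  1.05  0.42]
1 rot/pi [ 0.0013  0.0027 -0.0003]
-1 rot/pi [-0.0042  0.002   0.9997]
```

View pics/s12.png

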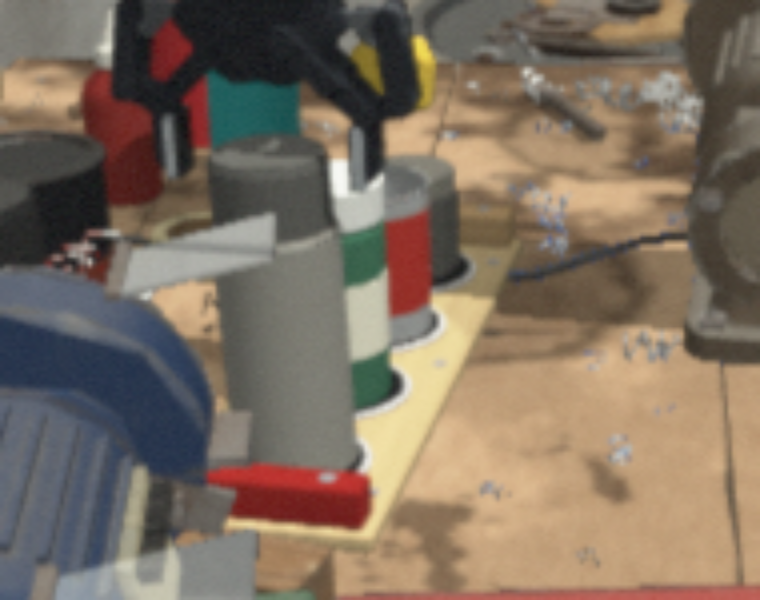

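Released and standing. I'll lift straight up and clear the view.

Call:
{"name": "send_rows", "arguments": {
  "steps": [
    {"rotation":[0,0,0],"slide":[0,0,0.03],"grip":-1},
    {"rotation":[0,0,0],"slide":[0,0,0.08],"grip":-1},
    {"rotation":[0,0,0],"slide":[0,0,0.14],"grip":-1},
    {"rotation":[0,0,0],"slide":[0,0,0.19],"grip":-1},
    {"rotation":[0,0,0],"slide":[-0.05,0.02,0.2],"grip":-1}
  ]
}}

```text
time: 23.2
tcp_pos: [0.6224, 0.2195, 0.3353]
orientation: [0.538, 0.46, -0.528, 0.47]
ft_force: [0.7, 1.6, 1.0]
gripper_width: 0.0853
```

Call:
{"name": "send_rows", "arguments": {
  "steps": [
    {"rotation":[0,0,0],"slide":[-0.06,-0.02,0],"grip":-1},
    {"rotation":[0,0,0],"slide":[-0.1,0.02,0],"grip":-1},
    {"rotation":[0,0,0],"slide":[-0.14,0.06,0],"grip":-1},
    {"rotation":[0,0,0],"slide":[-0.16,0.12,0],"grip":-1},
    {"rotation":[0,0,0],"slide":[-0.17,0.17,0],"grip":-1}
  ]
}}

```text
time: 23.7
tcp_pos: [0.4847, 0.357, 0.3359]
orientation: [0.538, 0.46, -0.528, 0.47]
ft_force: [-0.5, 0.4, 0.3]
gripper_width: 0.085
```

Call:
{"name": "send_rows", "arguments": {
  "steps": [
    {"rotation":[0,0,0],"slide":[-0.02,0.05,0],"grip":-1},
    {"rotation":[0,0,0],"slide":[-0.04,0.1,0],"grip":-1},
    {"rotation":[0,0,0],"slide":[-0.04,0.1,0],"grip":-1}
  ]
}}

```text
time: 24.0
tcp_pos: [0.4505, 0.4412, 0.3357]
orientation: [0.537, 0.462, -0.526, 0.47]
ft_force: [0.8, -0.6, -0.2]
gripper_width: 0.0859
```

```bash
python3 st.py; python3 - <<'E'
from h import *
d=eyes.get_image('top');im=cv2.resize(d['color'][160:270,190:420,::-1],None,fx=3.4,fy=3.4,interpolation=cv2.INTER_CUBIC)
th=np.linspace(0,2*np.pi,60)
for p,r,h in(((.656,.2047),.030,.195),((.6441,.1155),.029,.145),((.632,.0264),.033,.104),((.6198,-.0628),.029,.076)):
    q=np.array([proj(d,[p[0]+r*np.cos(t),p[1]+r*np.sin(t),h+.015]) for t in th])
    cv2.polylines(im,[np.round((q-[190,160]+.5)*3.4).astype(int)],True,(255,0,255),1)
cv2.imwrite('pics/t13.png',im)
d=eyes.get_image('side');cv2.imwrite('pics/s13.png',cv2.resize(d['color'][160:330,210:400,::-1],(760,600)[:2]))
E
```

```text
t 24.0 tcp [0.4505 0.4412 0.3357] x [ 0.02   0.001 -1.   ] y [ 0.991 -0.131  0.019] w 0.0859 F [ 0.8 -0.6 -0.2] q [ 0.76  0.32  1.51 -0.01  1.3   0.9 ]
1 rot/pi [-0.0003  0.0062 -0.0009]
-1 rot/pi [-9.800e-03 -5.000e-04  9.991e-01]
```

View pics/t13.png

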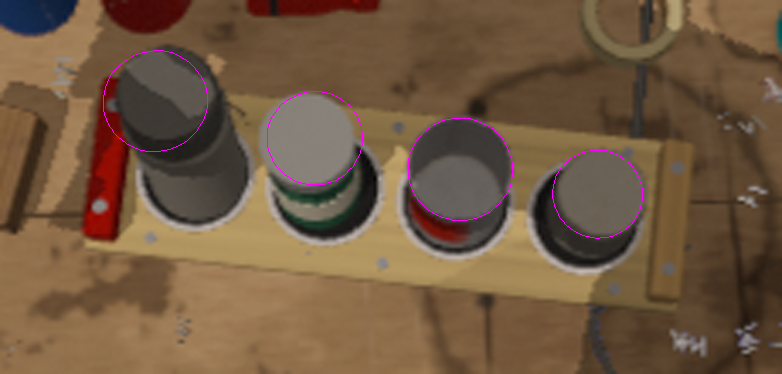

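View pics/s13.png

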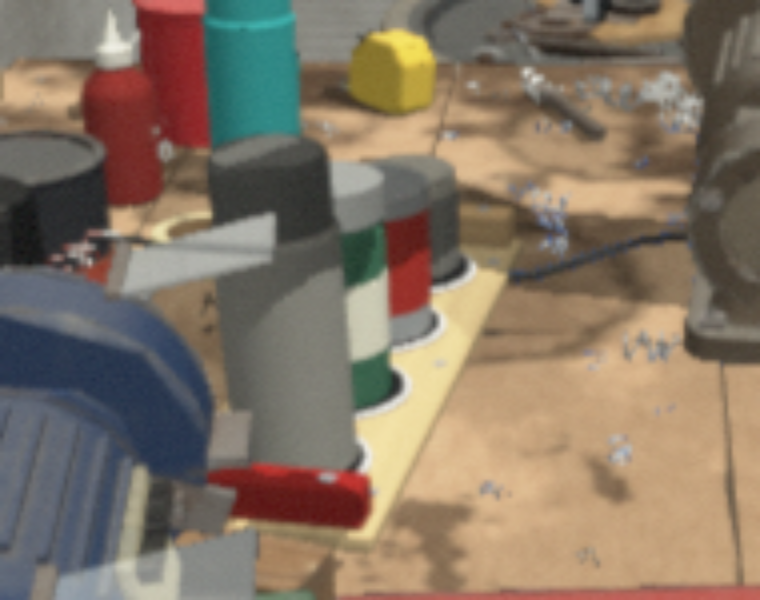

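The canister, tin and jar rings fit within about 3 mm. The spray can's cap at (168,93) sits about 8 mm off its ring at (155,101), so I'll measure it closer up.

```bash
python3 - <<'E'
from h import *
d=eyes.get_image('top');f=9;x0,y0=215,168
raw=cv2.resize(d['color'][y0:y0+65,x0:x0+60,::-1],None,fx=f,fy=f,interpolation=cv2.INTER_CUBIC)
raw=cv2.convertScaleAbs(raw,alpha=1.6)
th=np.linspace(0,2*np.pi,60)
for p,r,h,c in(((.656,.2047),.041,0,(0,255,255)),((.660,.1985),.030,.195,(255,0,255)),((.660,.1985),.033,0,(255,0,255)),((.660,.1985),.033,.15,(0,255,0))):
    q=np.array([proj(d,[p[0]+r*np.cos(t),p[1]+r*np.sin(t),h+.015]) for t in th])
    cv2.polylines(raw,[np.round((q-[x0,y0]+.5)*f).astype(int)],True,c,1)
cv2.imwrite('pics/z13.png',raw)
E
```

```text
(no output)
```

View pics/z13.png

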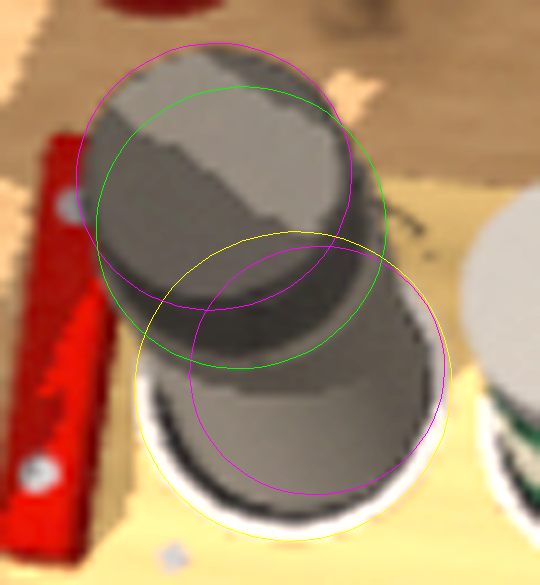

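Call:
{"name": "send_rows", "arguments": {
  "steps": [
    {"rotation":[0,0,0],"slide":[0,0,0],"grip":-1},
    {"rotation":[0,0,0],"slide":[0,0,0],"grip":-1}
  ]
}}

```text
time: 24.35
tcp_pos: [0.4532, 0.4357, 0.3357]
orientation: [0.538, 0.46, -0.528, 0.47]
ft_force: [0.4, -0.5, 0.2]
gripper_width: 0.0857
```

```bash
python3 - <<'E'
from h import *
th=np.linspace(0,2*np.pi,60)
def draw(n,x0,y0,w,h_,f,name,al=1.5):
    d=eyes.get_image(n)
    raw=cv2.convertScaleAbs(cv2.resize(d['color'][y0:y0+h_,x0:x0+w,::-1],None,fx=f,fy=f,interpolation=cv2.INTER_CUBIC),alpha=al)
    for p,r,h,c in(((.656,.2047),.030,.195,(255,0,255)),((.656,.2047),.033,0,(255,0,255)),((.656,.2047),.033,.15,(0,255,0))):
        q=np.array([proj(d,[p[0]+r*np.cos(t),p[1]+r*np.sin(t),h+.015]) for t in th])
        cv2.polylines(raw,[np.round((q-[x0,y0]+.5)*f).astype(int)],True,c,1)
    cv2.imwrite(name,raw); return raw
a=draw('top',215,168,60,65,8,'pics/z14.png'); b=draw('side',255,190,60,110,5,'pics/z15.png',1.2)
H=max(a.shape[0],b.shape[0]);o=np.zeros((H,a.shape[1]+b.shape[1],3),np.uint8);o[:a.shape[0],:a.shape[1]]=a;o[:b.shape[0],a.shape[1]:]=b
cv2.imwrite('pics/z16.png',o)
E
```

```text
(no output)
```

View pics/z16.png

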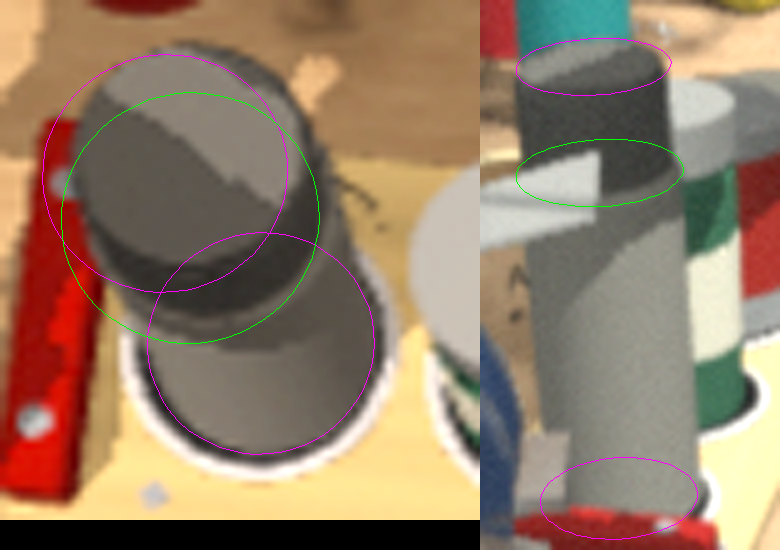

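Both views put the can's base within about 2 mm of mark 1's centre, and its lean is at most about 0.025 rad, well within limits. I'll hand it in.

```bash
python3 - <<'E'
from bench import robot, job_done
s=robot.get_state();print(s['time'],abs(s['qvel']).max());print(job_done())
E
```

```text
24.45 0.0040183093147584045
the job is handed in; nothing more can be done
None
```

The job is handed in at about 24.5 s of the 102 s allowed. By my last camera checks, all four containers are released and standing on their marks in the right order.

| Mark | Container | Last check |
|---|---|---|
| mark_1 (beside the red stop) | grey spray can | base within about 2 mm of centre |
| mark_2 | green canister | about 3 mm off centre |
| mark_3 | open tin | within 3 mm |
| mark_4 (plain wooden end) | grey jar | about 3 mm off centre |

- **Spray can:** my first grip held only the top 10 mm of its cap, so I regripped lower. The first set-down was about 8 mm off in x, so I lifted it and set it down again.
- **Checks that disagreed:** the top view shows the spray can's cap about 5–7 mm off in y, a lean of at most about 0.025 rad. The side view matches an upright can at that spot, so I took the difference as mostly camera error; the limit is 0.1 rad.
- **Robot:** it was clear of everything and at rest, and the highest wrist force I saw was about 16 N.

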